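File the paint jars in the rack and lock its gate

TASK

Open the wooden jar rack by sliding its metal gate plate back along its keyhole slots and lifting it off the two screws, then push every paint jar on the bench, upright and without lifting it off the bench, into single file between the rails, deep enough to leave room for the gate. Then set the gate back over the screw heads and slide it towards the closed end of the rack until it is locked fully home. Leave the other things on the bench where they are.

Things in the scene. Friction and masses are not known exactly. Their poses are not given: they have to be found in the camera images.
- rack: Wooden jar rack fixed to the bench; mm: origin at bench level on the lane's centre line midway between two screws; x runs along the lane from mouth to closed end, z up. Its floor is the bench. Two rails, 18 high, 10 thick, leave a lane 50 wide (y -25 to 25). At the mouth each rail widens to a pad (|y| 25 to 65, x -35 to 45, 18 high) that carries a screw
- screw_a (a point): top of a steel screw's head, 29 above the bench, at x=0, y=45 in the rack's frame: shank 6 diameter, head 14 diameter and 4 thick, the head's underside 7 above the pad
- screw_b (a point): the same for the other screw, at x=0, y=-45
- gate_home (a point): point of the rack (x=13, y=0, z=18 in the rack's frame; same axes) where the gate's origin is when the gate is locked fully home: screw shanks against the ends of the gate's slots
- gate_entry (a point): point of the rack (x=-10, y=0, z=18; same axes) where the gate's origin is when the screw heads are centred in the gate's round holes, so that it can be lifted off or set down; 23 before gate_home
- lane_mouth (a point): point of the rack at bench level on the centre line, x=-35, the narrow end of the flare: two slanted guides, 18 high, widen the mouth from |y|=25 here to about |y|=60 at x=-87
- lane_stop (a point): point of the rack at bench level on the centre line, x=279, at the face of the lane's end stop (30 high)
- gate: Loose aluminium gate plate, 56 (x) by 124 (y) by 5 thick, about 0.2 kg, origin at the centre of its underside, z up. Two keyholes at y=45 and -45: a round hole 20 across centred at x=10, from which a slot 9 wide runs towards -x, ending at x=-16. It starts on the rack across the lane's mouth, within 2 of gate_home, its x along the rack's x. Only friction holds it along x
- gate_grip (a point): middle of the gate's wooden grip, 24 by 24 (sides along the gate's x and y) and 45 tall, standing on the middle of the plate; this point is 27.5 above the gate's origin. To free the gate, slide it 23 towards the rack's -x and lift; to lock it, set it down over the screw heads at gate_entry and slide it towards +x until it stops
- jar1: squat round closed jar, white body and blue screw cap, 44 diameter and 50 tall, 0.08 to 0.17 kg; origin at the centre of its underside, z up when it stands. All jars are alike. Three to five of the five jars are there (absent ones read None). They stand loose on the bench in front of the rack's mouth
- jar2: squat round closed jar, white body and blue screw cap, 44 diameter and 50 tall, 0.08 to 0.17 kg; origin at the centre of its underside, z up when it stands. All jars are alike. Three to five of the five jars are there (absent ones read None). They stand loose on the bench in front of the rack's mouth
- jar3: squat round closed jar, white body and blue screw cap, 44 diameter and 50 tall, 0.08 to 0.17 kg; origin at the centre of its underside, z up when it stands. All jars are alike. Three to five of the five jars are there (absent ones read None). They stand loose on the bench in front of the rack's mouth
- jar4: squat round closed jar, white body and blue screw cap, 44 diameter and 50 tall, 0.08 to 0.17 kg; origin at the centre of its underside, z up when it stands. All jars are alike. Three to five of the five jars are there (absent ones read None). They stand loose on the bench in front of the rack's mouth
- jar5: squat round closed jar, white body and blue screw cap, 44 diameter and 50 tall, 0.08 to 0.17 kg; origin at the centre of its underside, z up when it stands. All jars are alike. Three to five of the five jars are there (absent ones read None). They stand loose on the bench in front of the rack's mouth
- glue: bystander: upright slim clear bottle, 24 diameter, 75 tall, standing among the jars; origin at the underside's centre
- modelling_tool: bystander: wooden-handled steel modelling tool lying along its x, 160 long, 12 thick; origin at its middle, bench level
- sanding_block: bystander: cork block 45 x 70 x 25; origin at the underside's centre
- t_stand: bystander: wooden stand, base 60 x 60, upright 18 x 18, 60 tall; origin at the underside's centre
- mixing_cup: bystander: open grey cup, rim 64 diameter, 50 tall; origin at the underside's centre
- brush: bystander: brush 160 long lying along its x; origin about its middle, bench level
- tape_roll: bystander: cardboard ring, 70 diameter, 20 tall; origin at the underside's centre
There are look-alikes about, which are no part of the job. What is shaped like the jar2 but yellow is not meant.

How it is judged:
On the way, in this order (a step that is already met when the one before it is completed fails the run):
1. the gate is off its screws, lifted or set aside ((z of gate in the frame of gate_home above 0.025 m or horizontal distance between gate and gate_home above 0.08 m)), for 0.2 s.
2. all jars present stand in single file between the rails, beyond the gate's place (x of jar1 in the frame of rack between 0.058 and 0.264 m and y of jar1 in the frame of rack between -0.006 and 0.006 m and height (world z) of each of jar1, jar2, jar3, jar4, jar5 below 0.006 m and angle between each of jar1, jar2, jar3, jar4, jar5's own z axis and vertical below 0.12 rad and x of jar2 in the frame of rack between 0.058 and 0.264 m and y of jar2 in the frame of rack between -0.006 and 0.006 m and x of jar3 in the frame of rack between 0.058 and 0.264 m and y of jar3 in the frame of rack between -0.006 and 0.006 m and x of jar4 in the frame of rack between 0.058 and 0.264 m and y of jar4 in the frame of rack between -0.006 and 0.006 m and x of jar5 in the frame of rack between 0.058 and 0.264 m and y of jar5 in the frame of rack between -0.006 and 0.006 m), for 0.2 s.
3. the gate is locked fully home under both screw heads (x of gate in the frame of gate_home between -0.004 and 0.003 m and y of gate in the frame of gate_home between -0.004 and 0.004 m and z of gate in the frame of gate_home between -0.002 and 0.003 m and angle between the z axis of gate and the z axis of rack, either way round below 0.04 rad and angle between the x axis of gate and the x axis of rack, either way round below 0.1 rad), for 0.2 s.
At the end, for the whole second after the job is handed in: Every jar present stands upright in the lane (within 7 degrees; 6 mm of the centre line; its centre 58 to 264 mm past the screws), and the gate lies flat on the pads, its origin within 4 mm of gate_home back and across, 3 mm beyond and in height; all at rest (all of step 2 and all of step 3 and linear speed of each of gate, jar1, jar2, jar3, jar4, jar5 below 0.02 m/s); the robot touches nothing.
It fails at once if a jar is lifted more than 30 mm off the bench (height (world z) of any of jar1, jar2, jar3, jar4, jar5 above 0.03 m).
It fails at once if a bystander is moved more than 50 mm (distance of any of glue, modelling_tool, sanding_block, t_stand, mixing_cup, brush, tape_roll from where it was at the start of the episode above 0.05 m).
Of jar1, jar2, jar3, jar4, jar5 only 3 to 5 are there at a start; the rules pass over those that are not, and their reading is None.
At some moment in a run one of jar1, jar2, jar3, jar4, jar5 may be knocked a few centimetres aside while the robot is not near it.
Once in a run the grip may slacken for a moment while it holds something.
It also fails if it takes over 210 s, if anything falls off the work surface, if the arm or the gripper's body presses on something with over 40 N, if the wrist force passes 120 N, or if a joint passes its speed limit or range.

ROBOT

A 7-joint arm with a two-finger parallel gripper is mounted at the origin on the work surface. World frame = base frame: x ahead of the robot, y to its left, z up, the work surface at z = 0. Lengths are in m, angles in rad, forces in N, time in s.
With the tool pointing down it reaches from about 0.425 to 1.025 m from the base axis. Payload 9.4 kg.
Tool frame: the origin (TCP) lies midway between the tips of the shut fingers; the grasp point (between the pads) lies 19 mm behind it (arm.grasp_offset is the distance from the TCP to the grasp point, in m); z points along the fingers, y is the direction in which the jaws open and shut (so a half turn about z gives the same grasp; the last joint's range is limited). The gripper opens to 85 mm and grips with 20 to 120 N. Pads are 22 mm wide; open, the fingers measure 114 mm over their backs; the gripper's body (76 mm by 85 mm) begins 54 mm behind the grasp point. The pads swing forward as they close: fully open they stand 13 mm farther back than shut.
Start: joints at [1.073, 0.599, -0.003, 1.599, 0.002, 0.943, -0.08], TCP at [0.296, -0.662, 0.195] pointing down, gripper open.
Joint ranges: [-2.57, 2.57], [-0.35, 1.97], [-1.29, 1.29], [0.11, 2.56], [-1.05, 4.19], [0.11, 1.86], [-2.63, 2.63]. Speed limits (rad/s): [2.22, 2.22, 3.01, 3.01, 3.14, 3.14, 3.14].

INTERFACE

Orientations are given as a unit quaternion [w, x, y, z].
In Python, from workcell import arm gives the robot as it stands.
- The arm moves only by the tool servo_tool, never from a script. Its argument "increments" is a list of rows, each a list of 7 numbers: the turn, a rotation vector about the tool's x, y, z scaled (see below), then the shift along the tool's x, y, z scaled (see below), then the closure, from 0 (fully open) to 1 (shut). In form: [[wx, wy, wz, x, y, z, hand], ...]. A call has 1 to 20 rows; each row is the pose to reach, as a shift and turn from the pose commanded when the call began, along the tool's axes at that moment; what a row does not reach only later rows make up. The controller multiplies each number of a shift by 0.25 m and each number of a turn by 60 degrees. A row lasts 1/12 s, in which the tool goes at most 41.7 mm and 7.16 degrees, less where a joint would pass 70% of its speed; a pose out of reach is approached as far as the arm can. A call with a number of a shift or a turn outside -1 to 1 is refused whole. A call with a gripper value outside its range is refused whole. The fingers move at their own pace and stop on an object; "grip_force" is the grip in N (left out, the last holds). Time passes only in rows, so rows that repeat a pose let the fingers close. It gives the time, the measured TCP pose, the force and the opening at its end, in the units of the state.
- arm.state(): the state, without advancing time (a new reading comes with each control period).
- arm.read_camera(name): name is "scene" or "top"; returns the picture (480x640x3 uint8, blue, green, red); there is no depth.
- arm.get_calibration(name): a dict with "intrinsics" (3x3 intrinsics, pixels), "k1" (the pictures are not rectified: a ray, as slopes to the right and down, at radius r is drawn at 1 + k1 r^2 times it, then the intrinsics apply), "position" and "rotation" of the camera in the world. Camera axes: x right, y down, z forward; pixel columns grow to the right and rows downward; lengths in m; the calibration is good to about 2 mm. A picture is of the moment at which its call begins. get_calibration takes no time and is no camera call.
- arm.close_job(): hands the job in, once; it reports no verdict.
The state is a dict: "time": time; "qpos": joint angles; "joint_velocities": joint speeds; "tau": joint torques, N m; "position": TCP position; "eef_rot": TCP orientation; "ft_force": force on the tool from outside, world axes, zero at the start; "ft_torque": the same for the moment, N m; "opening": opening from 0.0 (shut) to 1.0 (fully open).
Only numpy, scipy, OpenCV 4.12 (cv2) and the standard library are available. Lean on these libraries where they do the work, as an engineer would, in place of code of your own. Each camera call takes 0.05 s, during which the arm holds its last target.

## Working session

There is one attempt and no reset: what is moved stays moved. The work goes in short steps, Python scripts to look and compute and a tool call to move; the robot and the scene stay as the last step left them, time stands still between calls to the robot, and variables do not carry over. Pictures are saved under pics/ and viewed, and the job is handed in when it is done.

Besides the shell and the picture viewer there is one more tool, called after "Call:" as name(argument=value, ...) on one line, values as JSON. servo_tool: Moves the arm, as the interface text tells. Shifts and turns lie within -1 to 1; 1 stands for 0.25 m of shift or 60 degrees of turn. Its arguments: {"type":"object","properties":{"increments":{"type":"array","items":{"type":"array","items":{"type":"number"}}},"grip_force":{"type":"number"}},"required":["increments"]}

```bash
ls; mkdir -p pics
python3 - <<'E'
from workcell import arm
import cv2
for n in ["scene","top"]:
    im=arm.read_camera(n); cv2.imwrite(f"pics/{n}0.png",im); print(n,arm.get_calibration(n))
print(arm.state(), arm.grasp_offset)
E
```

```text
pics
scene {'intrinsics': array([[519.53625642,   0.        , 320.28440178],
       [  0.        , 519.53625642, 234.52001559],
       [  0.        ,   0.        ,   1.        ]]), 'k1': -0.07795381721021087, 'position': array([ 1.23871801, -0.63889049,  0.83306151]), 'rotation': array([-0.38968249,  0.82788119,  0.36253439, -0.17700032])}
top {'intrinsics': array([[478.90586495,   0.        , 327.96525567],
       [  0.        , 478.90586495, 244.28084555],
       [  0.        ,   0.        ,   1.        ]]), 'k1': -0.04537438036692636, 'position': array([ 0.42824205, -0.02448829,  1.29429744]), 'rotation': array([ 0.03978295, -0.70351762,  0.70903212, -0.02745408])}
{'time': 0.1, 'qpos': array([ 1.07331917,  0.60006257, -0.00252923,  1.6000432 ,  0.00174865,
        0.94292008, -0.07981021]), 'joint_velocities': array([ 0.00141017, -0.00186563, -0.00137207, -0.00230115, -0.00048749,
        0.0003764 , -0.00127591]), 'tau': array([ 5.74129284e-03, -7.77984810e+01,  1.56921174e+00, -2.58620757e+01,
        1.24344879e-02,  5.55349063e-03,  1.33459264e-05]), 'position': array([ 0.2959347 , -0.66132835,  0.19379333]), 'eef_rot': array([-6.87645901e-04,  9.77948920e-01,  2.08843000e-01, -1.97750845e-04]), 'ft_force': array([ 0.03216532, -1.19316867,  0.10139315]), 'ft_torque': array([-0.06994818, -0.00350783, -0.00798354]), 'opening': 1.0017017106774415} 0.0187
```

View pics/top0.png

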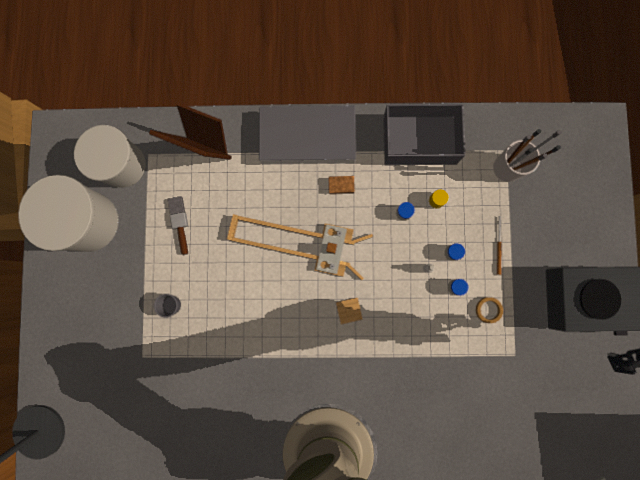

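View pics/scene0.png

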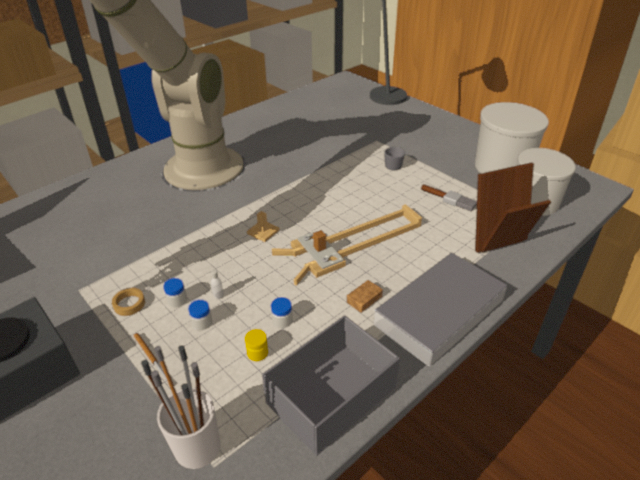

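```bash
cat > h.py <<'E'
import numpy as np, cv2
from scipy.spatial.transform import Rotation as R
from workcell import arm
def q2R(q): return R.from_quat([q[1],q[2],q[3],q[0]]).as_matrix()
C={n:arm.get_calibration(n) for n in ("scene","top")}
def ray(n,u,v):
    c=C[n];K=c["intrinsics"];d=np.array([(u-K[0,2])/K[0,0],(v-K[1,2])/K[1,1]])
    s=d.copy()
    for _ in range(20): s=d/(1+c["k1"]*(s@s))
    return q2R(c["rotation"])@np.array([s[0],s[1],1.])
def onplane(n,u,v,z):
    r=ray(n,u,v);p=C[n]["position"];return p+r*(z-p[2])/r[2]
def proj(n,P):
    c=C[n];K=c["intrinsics"];q=q2R(c["rotation"]).T@(np.asarray(P,float)-c["position"])
    s=q[:2]/q[2];s=s*(1+c["k1"]*(s@s));return np.array([K[0,0]*s[0]+K[0,2],K[1,1]*s[1]+K[1,2]])
def tri(pa,pb):
    rs=[ray("scene",*pa),ray("top",*pb)];A=0;b=0
    for r,n in zip(rs,("scene","top")):
        r=r/np.linalg.norm(r);M=np.eye(3)-np.outer(r,r);A=A+M;b=b+M@C[n]["position"]
    return np.linalg.solve(A,b)
def blobs(im,lo,hi,amin=20):
    m=cv2.inRange(cv2.cvtColor(im,cv2.COLOR_BGR2HSV),lo,hi)
    n,l,s,c=cv2.connectedComponentsWithStats(m)
    return [(c[i].round(1).tolist(),int(s[i,4])) for i in range(1,n) if s[i,4]>=amin]
BLUE=((100,150,60),(125,255,255))
def jars():
    im=arm.read_camera("top")
    return [(onplane("top",*c,0.05)[:2].round(4).tolist(),c,a) for c,a in blobs(im,*BLUE,amin=60)]
def crop(n,x0,y0,x1,y1,k,name):
    im=arm.read_camera(n);cv2.imwrite("pics/"+name,cv2.resize(im[y0:y1,x0:x1],None,fx=k,fy=k,interpolation=cv2.INTER_CUBIC))
E
python3 - <<'E'
from h import *
print(jars(), proj("top",[0,0,0]))
print(blobs(arm.read_camera("scene"),*BLUE,amin=60))
crop("top",210,190,490,330,2.8,"t1.png")
crop("scene",230,180,430,300,4,"s1.png")
E
```

```text
[([0.6359, -0.2076], [405.6, 209.9], 199), ([0.5261, -0.3361], [455.9, 251.2], 205), ([0.4337, -0.3413], [459.0, 286.8], 205)] [328.54237531 453.23734594]
[([143.3, 103.2], 2211), ([173.1, 286.4], 248), ([280.9, 306.3], 276), ([198.6, 308.7], 272)]
```

View pics/t1.png

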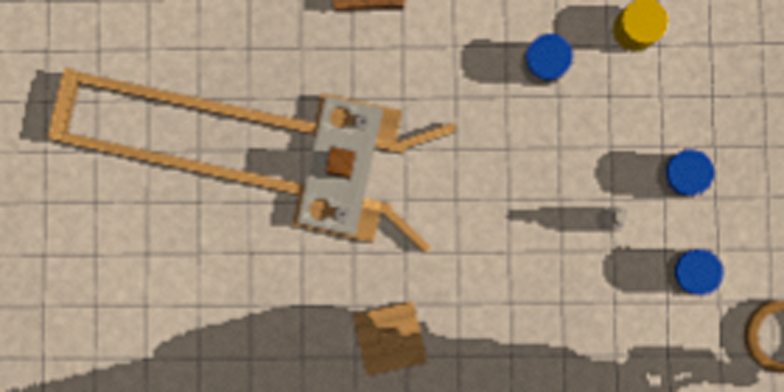

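View pics/s1.png

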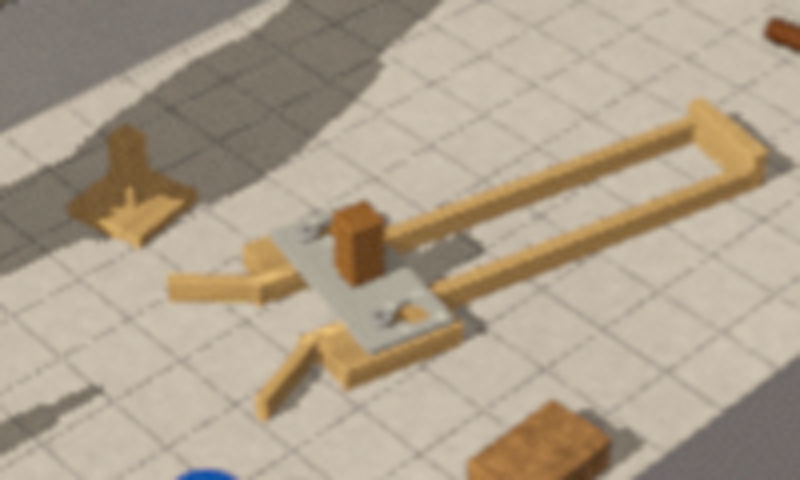

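Run:
```python
from h import *
im=arm.read_camera("top")
def mk(a,x0,y0,x1,y1,k,f): cv2.imwrite(f,cv2.resize(a[y0:y1,x0:x1],None,fx=k,fy=k,interpolation=cv2.INTER_CUBIC))
mk(im,305,215,375,285,8,"pics/t2.png")
mk(im,215,205,295,265,9,"pics/t3.png")
s=arm.read_camera("scene")
mk(s,290,220,360,280,10,"pics/s2.png")
```

```text
(no output)
```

View pics/t2.png

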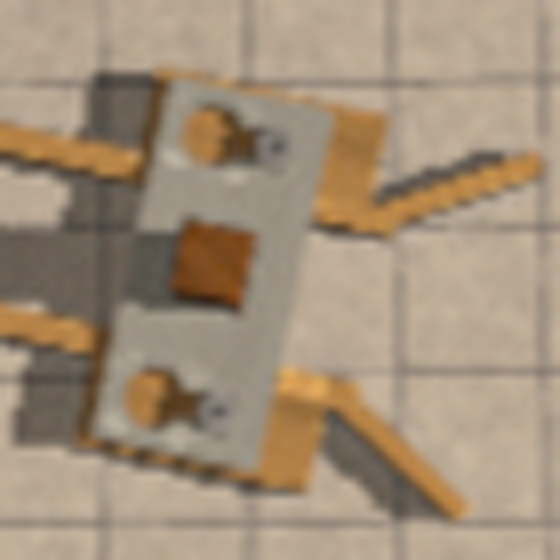

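View pics/t3.png

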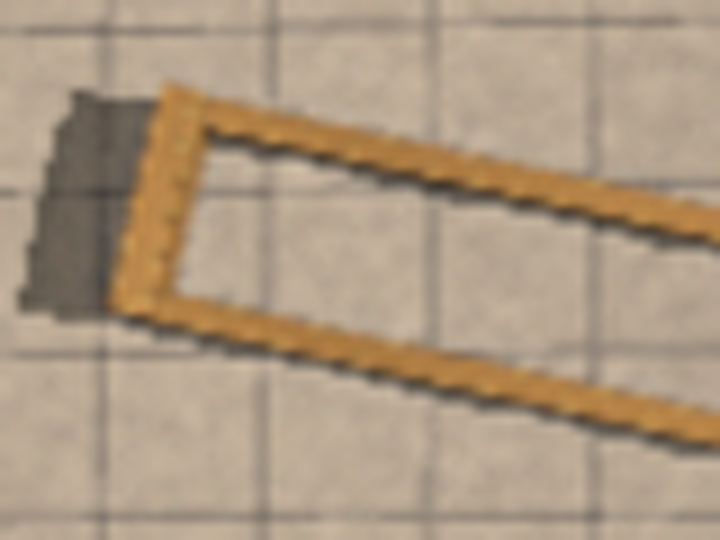

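View pics/s2.png

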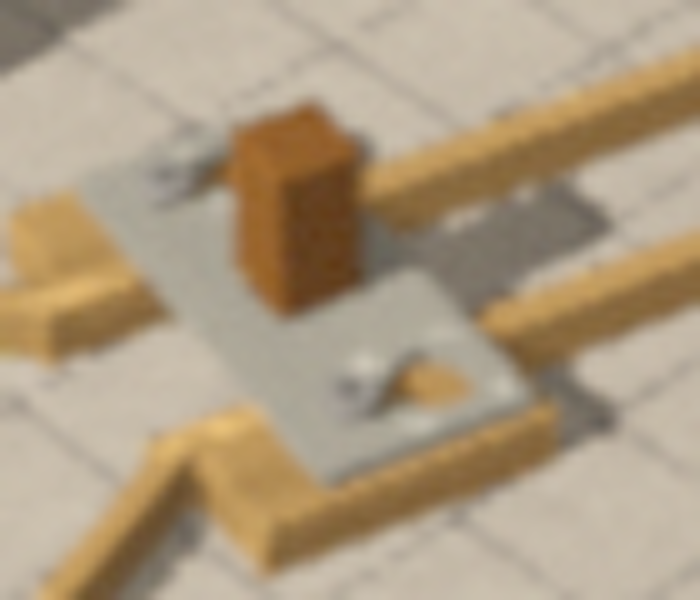

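Run:
```python
from h import *
def T(x,y,k,x0,y0): return ((x+.5)/k-.5+x0,(y+.5)/k-.5+y0)
a=T(213,410,8,305,215); b=T(270,147,8,305,215)
sa=T(170,180,10,290,220); sb=T(365,385,10,290,220)
A=onplane("top",*a,.029);B=onplane("top",*b,.029)
print("A,B",A,B,np.linalg.norm(A-B)); print("scene",onplane("scene",*sa,.029),onplane("scene",*sb,.029)); print("tri",tri(sa,a),tri(sb,b))
y=(A-B)/np.linalg.norm(A-B); x1=np.array([y[1]*1,-y[0]]); x1=np.array([-y[1]*-1,-y[0]])
print("x from screws",x1)
# rails upper edge outer of upper rail
f=lambda x,yy,z:onplane("top",*T(x,yy,9,215,205),z)
u0,u1=f(215,98,.018),f(715,203,.018)
l0,l1=f(205,298,.018),f(715,405,.018)
for p,q in((u0,u1),(l0,l1)):
    d=p-q;print("rail dir",np.degrees(np.arctan2(d[1],d[0])),p,q)
print("scr dir",np.degrees(np.arctan2(x1[1],x1[0])))
# stop corners outer z=.03
s0,s1=f(165,85,.03),f(110,310,.03); print("stop outer",s0,s1, (s0+s1)/2)
# grip top
g=onplane("top",*T(214,264,8,305,215),.018+.05); print("grip",g)
gs=T(297,138,10,290,220);print(onplane("scene",*gs,.068))
```

```text
A,B [ 0.49182513 -0.01094051  0.029     ] [ 0.57913131 -0.03055438  0.029     ] 0.08948225116695818
scene [ 0.49405103 -0.01512501  0.029     ] [ 0.58085796 -0.03121737  0.029     ]
tri [ 0.4914055  -0.01165873  0.02554263] [ 0.5794891  -0.03034019  0.02752608]
x from screws [0.21919286 0.97568155]
rail dir 77.53950415129025 [0.63062247 0.23917302 0.018     ] [0.59731774 0.08845337 0.018     ]
rail dir 77.679445494386 [0.57013325 0.24149105 0.018     ] [0.53670996 0.08846178 0.018     ]
scr dir 77.33836970940548
stop outer [0.63279999 0.25174993 0.03      ] [0.56547682 0.26733812 0.03      ] [0.59913841 0.25954402 0.03      ]
grip [ 0.53679244 -0.01203538  0.068     ]
[ 0.53888461 -0.01365412  0.068     ]
```

Call:
servo_tool(increments=[[0,0,0.612,0.97,-0.98,0,0],[0,0,0.612,0.97,-0.98,0,0],[0,0,0.612,0.97,-0.98,0,0],[0,0,0.612,0.97,-0.98,0,0],[0,0,0.612,0.97,-0.98,0,0],[0,0,0.612,0.97,-0.98,0,0],[0,0,0.612,0.97,-0.98,0,0],[0,0,0.612,0.97,-0.98,0,0],[0,0,0.612,0.97,-0.98,0,0],[0,0,0.612,0.97,-0.98,0,0],[0,0,0.612,0.97,-0.98,0,0],[0,0,0.612,0.97,-0.98,0,0],[0,0,0.612,0.97,-0.98,0,0]])

```text
time: 1.48
position: [0.4167, -0.3407, 0.1946]
eef_rot: [0.0, 0.994, -0.111, -0.0]
ft_force: [0.9, -0.3, 0.8]
opening: 1.0
```

```bash
cat >> h.py <<'E'
TH=np.radians(77.4);O=np.array([0.5365,-0.0215])
ex=np.array([np.cos(TH),np.sin(TH)]);ey=np.array([-np.sin(TH),np.cos(TH)])
def rack(p): d=np.asarray(p)[:2]-O; return np.array([d@ex,d@ey])
def unrack(x,y): return O+x*ex+y*ey
def plan(xy,z,yaw=None):
    """yaw: desired world angle (deg) of tool y"""
    s=arm.state();M=q2R(s["eef_rot"])
    d=M.T@(np.array([*xy,z])-s["position"])
    cy=np.degrees(np.arctan2(M[1,1],M[0,1]))
    rv=np.zeros(3)
    if yaw is not None:
        c,sn=np.cos(np.radians(yaw)),np.sin(np.radians(yaw))
        Mt=np.array([[-sn,c,0],[c,sn,0],[0,0,-1]]);Mt[:,0]=np.cross(Mt[:,1],Mt[:,2])
        rv=R.from_matrix(M.T@Mt).as_rotvec()
    print("turn",(rv/np.radians(60)).round(4),"shift",(d/.25).round(4),"yaw now",cy.round(2),"z-axis",M[:,2].round(4),"t",s["time"])
E
python3 - <<'E'
from h import *
for p in ((.6359,-.2076),(.5261,-.3361),(.4337,-.3413)): print(rack(p))
s=arm.state();print(s["position"],s["ft_force"])
plan(unrack(11,0)if 0 else unrack(.011,0),.15,-102.6)
im=arm.read_camera("top")
print(rack(onplane("top",429,268,.07)), unrack(.011,0))
E
```

```text
[-0.15993467 -0.13760258]
[-0.3092921  -0.05847833]
[-0.33452331  0.03056203]
[ 0.4167207  -0.34069592  0.19460984] [ 0.90630103 -0.26024148  0.77617768]
turn [ 0.0007 -0.0001 -0.0024] shift [ 0.1855 -1.3952  0.1775] yaw now -102.75 z-axis [-1.e-04 -7.e-04 -1.e+00] t 1.4833
[-0.24559318  0.00083849] [ 0.53889958 -0.01076492]
```

Call:
servo_tool(increments=[[0,0,-0.002,0.14,-1.0,0,0],[0,0,-0.002,0.14,-1.0,0,0],[0,0,-0.002,0.14,-1.0,0,0],[0,0,-0.002,0.14,-1.0,0,0],[0,0,-0.002,0.14,-1.0,0,0],[0,0,-0.002,0.14,-1.0,0,0],[0,0,-0.002,0.14,-1.0,0,0],[0,0,-0.002,0.14,-1.0,0,0]])

```text
time: 2.2
position: [0.5071, -0.1009, 0.1944]
eef_rot: [-0.0, 0.994, -0.107, 0.0]
ft_force: [-0.2, -1.1, -0.3]
opening: 1.001
```

Call:
servo_tool(increments=[[0,0,0,0.045,-0.395,0.17,0],[0,0,0,0.045,-0.395,0.17,0],[0,0,0,0.045,-0.395,0.17,0],[0,0,0,0.045,-0.395,0.17,0],[0,0,0,0.045,-0.395,0.17,0],[0,0,0,0.045,-0.395,0.17,0]])

```text
time: 2.7
position: [0.5382, -0.0114, 0.1521]
eef_rot: [0.001, 0.994, -0.11, -0.0]
ft_force: [-1.2, -0.8, -0.4]
opening: 0.996
```

Run:
```python
from h import *
plan(unrack(.011,0),.045,-102.6)
im=arm.read_camera("scene");print(proj("scene",[*unrack(.011,0),.068]))
cv2.imwrite("pics/s3.png",cv2.resize(im[120:300,220:420],None,fx=4,fy=3.3));
```

```text
turn [ 0.0011  0.0003 -0.0009] shift [ 0.0025 -0.0035  0.4283] yaw now -102.65 z-axis [-5.0e-04 -1.1e-03 -1.0e+00] t 2.7
[320.16966762 232.81771661]
```

View pics/s3.png

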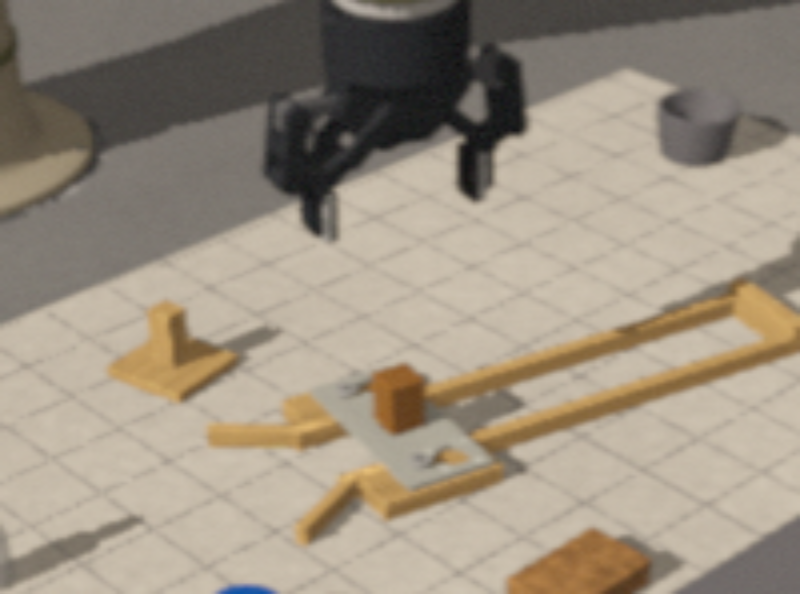

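Call:
servo_tool(increments=[[0,0,0,0.002,-0.003,0.2,0],[0,0,0,0.002,-0.003,0.35,0],[0,0,0,0.002,-0.003,0.45,0],[0,0,0,0.002,-0.003,0.472,0],[0,0,0,0.002,-0.003,0.472,0],[0,0,0,0.002,-0.003,0.472,0.3],[0,0,0,0.002,-0.003,0.472,0.5],[0,0,0,0.002,-0.003,0.472,0.6],[0,0,0,0.002,-0.003,0.472,0.7],[0,0,0,0.002,-0.003,0.472,0.8],[0,0,0,0.002,-0.003,0.472,1],[0,0,0,0.002,-0.003,0.472,1],[0,0,0,0.002,-0.003,0.472,1],[0,0,0,0.002,-0.003,0.472,1]], grip_force=50)

```text
time: 3.92
position: [0.5391, -0.0081, 0.0341]
eef_rot: [0.0, 0.994, -0.109, -0.0]
ft_force: [-0.4, 0.9, -0.6]
opening: 0.006
```

Run:
```python
from h import *
s=arm.state();print(s["position"],rack(s["position"]),s["ft_force"],s["ft_torque"],s["opening"])
plan(unrack(-.012,0),.045,-102.6)
crop("scene",250,180,400,300,5,"s4.png");crop("top",300,200,380,290,6,"t4.png")
```

```text
[ 0.5390836  -0.00809429  0.03406784] [0.01364646 0.00040299] [-0.42130936  0.90264229 -0.58367884] [0.00144884 0.02793691 0.03774354] 0.006272485099644076
turn [0.     0.0001 0.0019] shift [ 0.0014  0.1026 -0.0437] yaw now -102.48 z-axis [-1.e-04 -0.e+00 -1.e+00] t 3.9167
```

View pics/s4.png

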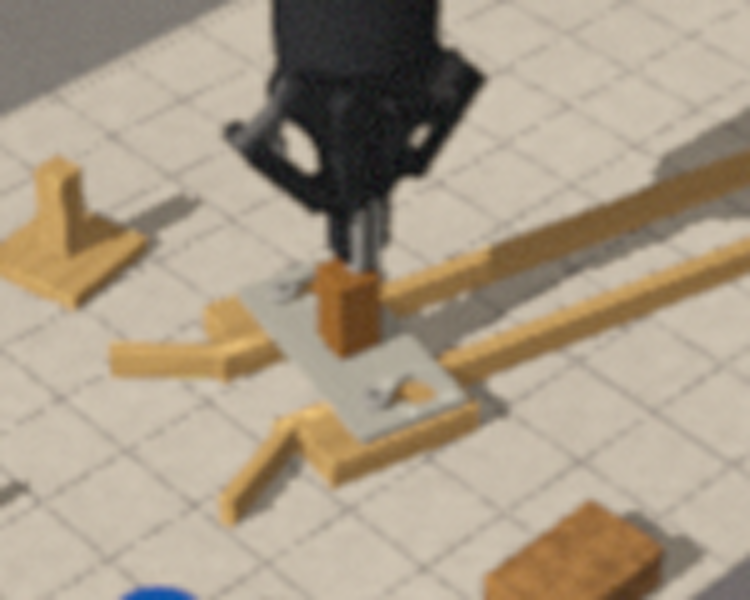

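Run:
```python
from h import *
p=arm.state()["position"]
for n,(x0,y0,k) in dict(scene=(250,180,5),top=(300,200,6)).items():
    for z in (.0,.06,.1,.15): print(n,z,(proj(n,p+[0,0,z])-[x0,y0])*k)
```

```text
scene 0.0 [355.94094811 317.35687808]
scene 0.06 [354.71424311 218.06302327]
scene 0.1 [353.85190051 148.30571418]
scene 0.15 [352.72020769  56.81473738]
top 0.0 [179.79565212 287.11995629]
top 0.06 [177.84672646 274.60881703]
top 0.1 [176.43649004 265.55585742]
top 0.15 [174.53217856 253.33128307]
```

View pics/t4.png

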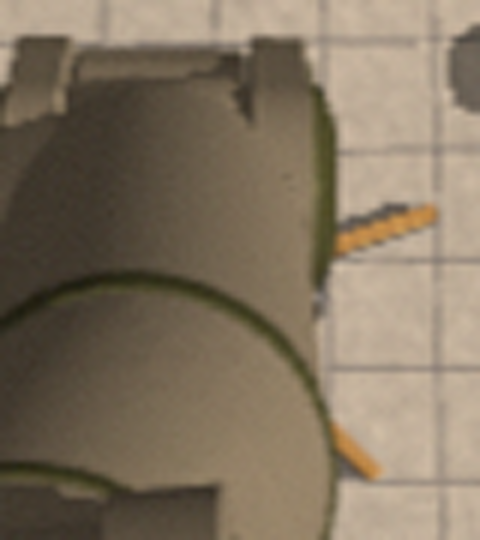

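Run:
```python
from h import *
def T(x,y,k,x0,y0): return ((x+.5)/k-.5+x0,(y+.5)/k-.5+y0)
print(tri(T(297,138,10,290,220),T(214,262,8,305,215)))
im=arm.read_camera("scene")
cv2.imwrite("pics/s5.png",cv2.resize(im[200:280,295:355],None,fx=9,fy=7.4,interpolation=cv2.INTER_CUBIC))
```

```text
[ 0.53747407 -0.01215987  0.0663494 ]
```

View pics/s5.png

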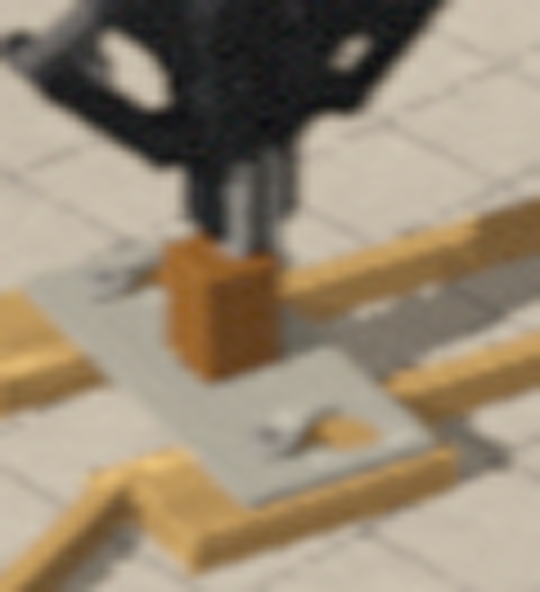

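Run:
```python
from h import *
p=np.array([.5382,-.0114,.1521])
for z in (0.,.013,.03,.045):
  for s in (-1,1): print(z,s,proj("scene",p+[*(s*.05*ex),z]))
```

```text
0.0 -1 [299.56927259 210.38940756]
0.0 1 [338.48341464 196.97004027]
0.013 -1 [299.35732948 205.60145281]
0.013 1 [338.54883    192.24612499]
0.03 -1 [299.07596081 199.23597334]
0.03 1 [338.63538569 185.96995946]
0.045 -1 [298.82365507 193.51906709]
0.045 1 [338.71272113 180.33731655]
```

Run:
```python
from h import *
print(proj("scene",[0,0,0]),proj("top",[0,0,0]))
for a in np.linspace(0,2*np.pi,8,endpoint=False): print(proj("scene",[.09*np.cos(a),.09*np.sin(a),0]).round(),proj("top",[.09*np.cos(a),.09*np.sin(a),0]).round())
im=arm.read_camera("scene");cv2.imwrite("pics/s6.png",im)
```

```text
[203.48980855 167.03108176] [328.54237531 453.23734594]
[220. 179.] [328. 418.]
[233. 167.] [304. 429.]
[228. 156.] [294. 453.]
[210. 152.] [304. 478.]
[188. 156.] [329. 488.]
[175. 167.] [353. 478.]
[178. 178.] [363. 453.]
[197. 184.] [353. 429.]
```

View pics/s6.png

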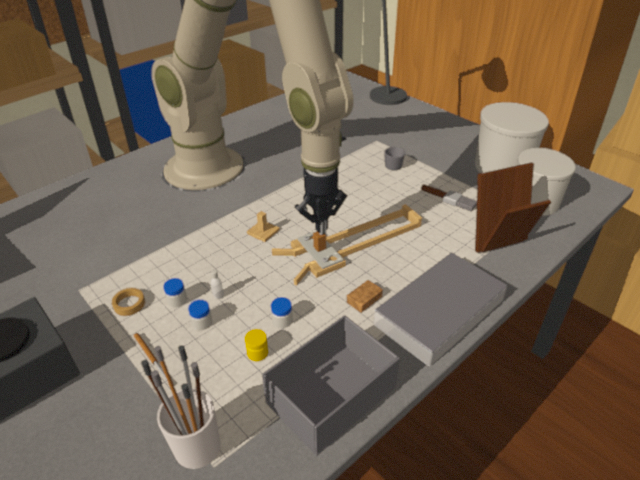

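Call:
servo_tool(increments=[[0,0,0,0,0,-0.15,1],[0,0,0,0,0,-0.3,1],[0,0,0,0,0,-0.3,1],[0,0,0,0,0,-0.3,1]])

```text
time: 4.45
position: [0.5404, -0.0081, 0.1109]
eef_rot: [-0.0, 0.994, -0.109, 0.002]
ft_force: [0.6, 0.9, -0.2]
opening: 0.002
```

Run:
```python
from h import *
s=arm.state();p=s["position"];print(p,s["ft_force"],s["opening"])
im=arm.read_camera("scene");cv2.imwrite("pics/s7.png",cv2.resize(im[130:270,265:385],None,fx=5,fy=4.2,interpolation=cv2.INTER_CUBIC))
print((proj("scene",p)-[265,130])*[5,4.2],(proj("scene",p+[0,0,.03])-[265,130])*[5,4.2])
```

```text
[ 0.54040878 -0.00808955  0.11093017] [ 0.63074023  0.85873684 -0.19855844] 0.0023252093935753645
[281.40283888 369.70784071] [280.78044851 325.18966662]
```

View pics/s7.png

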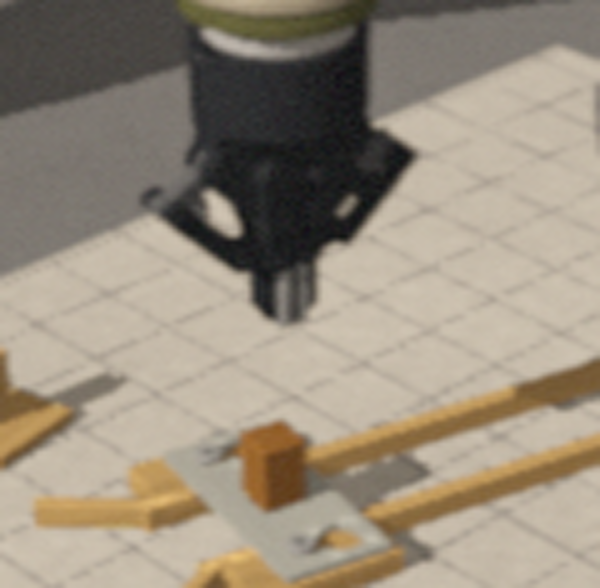

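Run:
```python
from h import *
p=np.array([.2959,-.6613,.1938])
for z in (0,.03,.1,.15): print(z,proj("top",p+[0,0,z]))
im=cv2.imread("pics/top0.png");cv2.imwrite("pics/t0c.png",cv2.resize(im[330:390,560:640],None,fx=8,fy=8))
```

```text
0 [615.95503527 345.37547928]
0.03 [623.65595877 346.88101933]
0.1 [643.34602706 350.72421311]
0.15 [659.10109533 353.79273115]
```

View pics/t0c.png

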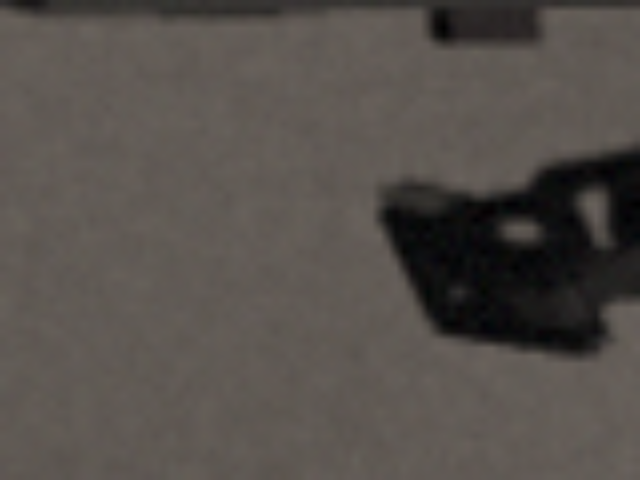

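Run:
```python
from h import *
p=np.array([.2959,-.6613,.1938]);d=np.array([.408,-.913,0]);x=np.array([.913,.408,0])
for z in (.013,.045):
  for s in (-1,1):
    for w in (-1,1): print(z,s,w,(proj("top",p+d*s*.05+x*w*.011+[0,0,z])-[560,330])*8)
```

```text
0.013 -1 -1 [336.42972283 240.15165488]
0.013 -1 1 [301.81229843 168.39530173]
0.013 1 -1 [644.6239796   87.92194214]
0.013 1 1 [609.94878116  16.77552631]
0.045 -1 -1 [400.06806108 256.77065063]
0.045 -1 1 [364.40636921 182.87124538]
0.045 1 -1 [716.65398078  99.78514671]
0.045 1 1 [680.94843379  26.54015399]
```

Call:
servo_tool(increments=[[0,0,0,0.0,0.01,0,0],[0,0,0,0.0,0.01,0,0],[0,0,0,0.0,0.01,0,0],[0,0,0,0.0,0.01,0,0],[0,0,0,0.0,0.01,0,0],[0,0,0,0.0,0.01,0,0],[0,0,0,0.0,0.01,0.1,0],[0,0,0,0.0,0.01,0.2,0],[0,0,0,0.0,0.01,0.3,0],[0,0,0,0.0,0.01,0.3,0],[0,0,0,0.0,0.01,0.3,0]])

```text
time: 5.42
position: [0.5377, -0.0107, 0.0333]
eef_rot: [0.0, 0.994, -0.109, -0.001]
ft_force: [-0.2, -0.1, 0.8]
opening: 0.999
```

Call:
servo_tool(increments=[[0,0,0,0,0,0.02,0],[0,0,0,0,0,0.04,0],[0,0,0,0,0,0.06,0],[0,0,0,0,0,0.06,0]])

```text
time: 5.75
position: [0.5387, -0.0105, 0.019]
eef_rot: [-0.0, 0.994, -0.109, 0.0]
ft_force: [-0.2, 0.3, -0.1]
opening: 1.003
```

Run:
```python
from h import *
s=arm.state();p=s["position"];print(p,s["ft_force"],s["opening"])
im=arm.read_camera("scene");cv2.imwrite("pics/s8.png",cv2.resize(im[170:280,265:385],None,fx=6,fy=5,interpolation=cv2.INTER_CUBIC))
```

```text
[ 0.53865082 -0.01049283  0.01896106] [-0.20327738  0.28052873 -0.148143  ] 1.0033703468569124
```

View pics/s8.png

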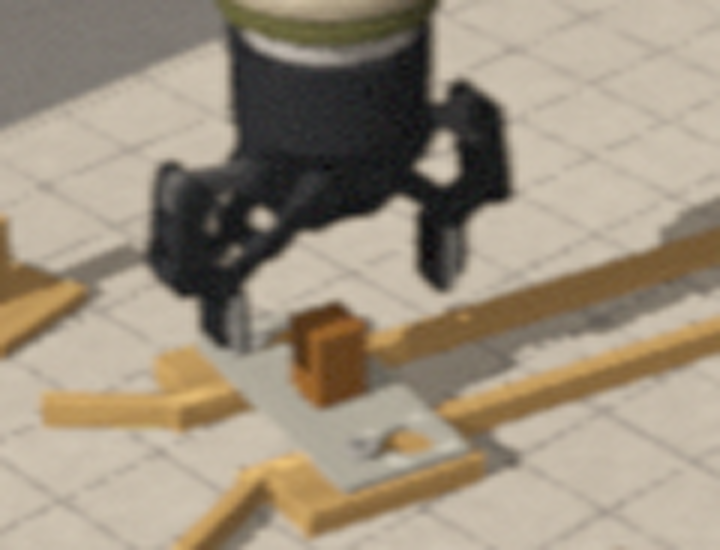

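Call:
servo_tool(increments=[[0,0,0,0,0,0.03,0],[0,0,0,0,0,0.06,0],[0,0,0,0,0,0.08,0],[0,0,0,0,0,0.08,0]])

```text
time: 6.13
position: [0.5379, -0.0106, -0.0022]
eef_rot: [0.0, 0.994, -0.109, -0.001]
ft_force: [-1.0, -0.3, 0.0]
opening: 1.001
```

Call:
servo_tool(increments=[[0,0,0,0,0,0,0.3],[0,0,0,0,0,0,0.4],[0,0,0,0,0,0,0.5],[0,0,0,0,0,0,0.6],[0,0,0,0,0,0,0.65],[0,0,0,0,0,0,0.7],[0,0,0,0,0,0,0.75],[0,0,0,0,0,0,0.8],[0,0,0,0,0,0,1],[0,0,0,0,0,0,1],[0,0,0,0,0,0,1]], grip_force=50)

```text
time: 7.05
position: [0.5385, -0.0117, -0.0006]
eef_rot: [0.0, 0.994, -0.109, 0.0]
ft_force: [-1.7, -4.4, 5.7]
opening: 0.275
```

Run:
```python
from h import *
s=arm.state();p=s["position"];print(p,rack(p),s["ft_force"],s["ft_torque"],s["opening"])
im=arm.read_camera("scene");cv2.imwrite("pics/s9.png",cv2.resize(im[170:280,265:385],None,fx=6,fy=5,interpolation=cv2.INTER_CUBIC))
```

```text
[ 0.53845695 -0.01166619 -0.0005559 ] [0.01002387 0.00023536] [-1.74475777 -4.35965093  5.67319307] [-0.87647669  0.25103305 -0.06036812] 0.27546897686523314
```

View pics/s9.png

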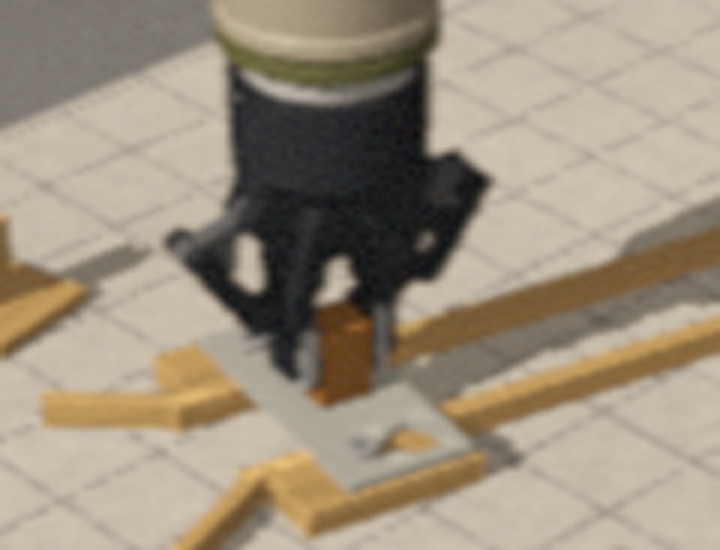

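Call:
servo_tool(increments=[[0,0,0,0,0.015,-0.002,1],[0,0,0,0,0.03,-0.002,1],[0,0,0,0,0.045,-0.002,1],[0,0,0,0,0.06,-0.002,1],[0,0,0,0,0.075,-0.002,1],[0,0,0,0,0.092,-0.002,1],[0,0,0,0,0.092,-0.002,1],[0,0,0,0,0.092,-0.002,1],[0,0,0,0,0.092,-0.002,1]])

```text
time: 7.85
position: [0.5336, -0.033, -0.0005]
eef_rot: [-0.0, 0.994, -0.109, -0.0]
ft_force: [-0.0, 0.1, -2.2]
opening: 0.278
```

Run:
```python
from h import *
s=arm.state();p=s["position"];print(p,rack(p),s["ft_force"],s["ft_torque"],s["opening"])
im=arm.read_camera("scene");cv2.imwrite("pics/s10.png",cv2.resize(im[190:290,275:375],None,fx=6,fy=6,interpolation=cv2.INTER_CUBIC))
```

```text
[ 5.33611091e-01 -3.29505910e-02 -4.84304983e-04] [-0.01180502  0.00032147] [-0.01193187  0.06381663 -2.23354966] [0.01229512 0.04812194 0.01461134] 0.2777085029003983
```

View pics/s10.png

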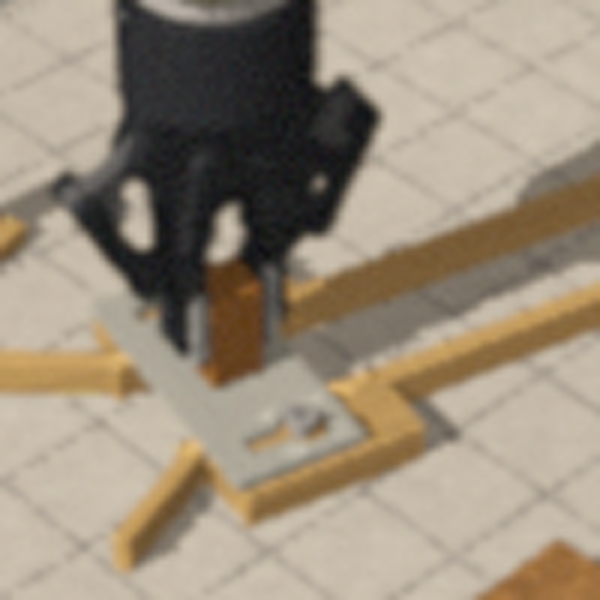

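Call:
servo_tool(increments=[[0,0,0,0,0,-0.01,1],[0,0,0,0,0,-0.02,1],[0,0,0,0,0,-0.03,1],[0,0,0,0,0,-0.04,1],[0,0,0,0,0,-0.05,1],[0,0,0,0,0,-0.05,1]])

```text
time: 8.4
position: [0.5339, -0.033, 0.0127]
eef_rot: [-0.0, 0.994, -0.109, 0.0]
ft_force: [-0.4, -1.3, -1.4]
opening: 0.274
```

Run:
```python
from h import *
s=arm.state();p=s["position"];print(p,rack(p),s["ft_force"],s["ft_torque"],s["opening"])
im=arm.read_camera("scene");cv2.imwrite("pics/s11.png",cv2.resize(im[190:290,275:375],None,fx=6,fy=6,interpolation=cv2.INTER_CUBIC))
```

```text
[ 0.53388528 -0.03301562  0.0126704 ] [-1.18086729e-02  3.96976526e-05] [-0.41045384 -1.33496513 -1.3507669 ] [-0.0220645   0.04366358 -0.02850221] 0.27373055250065687
```

View pics/s11.png

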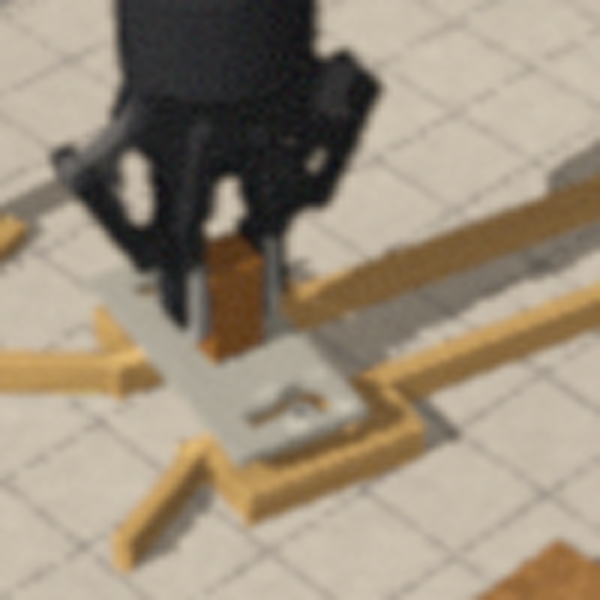

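Call:
servo_tool(increments=[[0,0,0,0,0,-0.05,1],[0,0,0,0,0,-0.1,1],[0,0,0,0,0,-0.16,1],[0,0,0,0,0,-0.2,1],[0,0,0,0.1,-0.12,-0.24,1],[0,0,0,0.2,-0.24,-0.24,1],[0,0,0,0.3,-0.36,-0.24,1],[0,0,0,0.4,-0.48,-0.24,1],[0,0,0,0.45,-0.57,-0.24,1],[0,0,0,0.48,-0.608,-0.24,1],[0,0,0,0.48,-0.608,-0.2,1],[0,0,0,0.48,-0.608,-0.14,1],[0,0,0,0.48,-0.608,-0.08,1],[0,0,0,0.48,-0.608,-0.02,1],[0,0,0,0.48,-0.608,0.04,1],[0,0,0,0.48,-0.608,0.08,1],[0,0,0,0.48,-0.608,0.1,1],[0,0,0,0.48,-0.608,0.1,1]])

```text
time: 9.95
position: [0.6826, 0.0889, -0.0145]
eef_rot: [0.0, 0.994, -0.109, -0.001]
ft_force: [-0.1, -0.8, -2.5]
opening: 0.281
```

Run:
```python
from h import *
s=arm.state();p=s["position"];print(p,rack(p),s["ft_force"],s["ft_torque"],s["opening"])
im=arm.read_camera("scene");cv2.imwrite("pics/s12.png",cv2.resize(im[160:320,260:460],None,fx=4,fy=3.7,interpolation=cv2.INTER_CUBIC))
```

```text
[ 0.68261376  0.08889209 -0.01445124] [ 0.13960722 -0.11851358] [-0.12889424 -0.81122943 -2.45282539] [ 0.02042937  0.03358714 -0.01799682] 0.2806880325189566
```

View pics/s12.png

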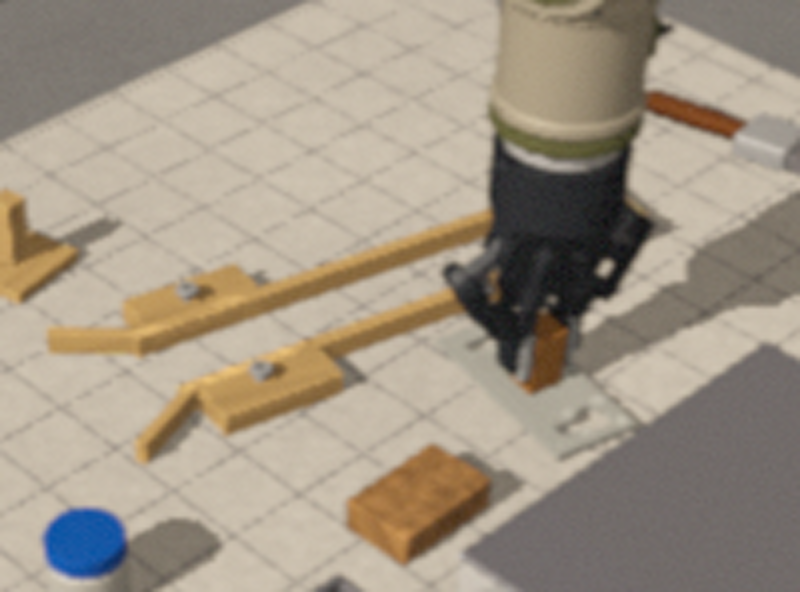

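Almost down; lower gently to contact (about 5 mm more), then release and back away.

Call:
servo_tool(increments=[[0,0,0,0,0,0.008,1],[0,0,0,0,0,0.014,1],[0,0,0,0,0,0.018,1],[0,0,0,0,0,0.018,1]])

```text
time: 10.33
position: [0.6838, 0.0895, -0.0171]
eef_rot: [-0.0, 0.994, -0.109, 0.0]
ft_force: [-0.8, 0.1, -1.5]
opening: 0.271
```

Call:
servo_tool(increments=[[0,0,0,0,0,0,0.6],[0,0,0,0,0,0,0.5],[0,0,0,0,0,0,0.3],[0,0,0,0,0,0,0],[0,0,0,0,0,0,0],[0,0,0,0,0,0,0],[0,0,0,0,0,-0.15,0],[0,0,0,0,0,-0.3,0],[0,0,0,0,0,-0.45,0],[0,0,0,0,0,-0.6,0],[0,0,0,0,0,-0.7,0],[0,0,0,0,0,-0.7,0]])

```text
time: 11.33
position: [0.6868, 0.0896, 0.164]
eef_rot: [-0.001, 0.994, -0.109, 0.004]
ft_force: [0.9, -0.1, -0.8]
opening: 1.004
```

Call:
servo_tool(increments=[[0,0,0,0,1,0,0],[0,0,0,0,1,0,0],[0,0,0,0,1,0,0],[0,0,0,0,1,0,0],[0,0,0,0,1,0,0],[0,0,0,0,1,0,0],[0,0,0,0,1,0,0],[0,0,0,0,1,0,0]])

```text
time: 12.0
position: [0.6283, -0.1585, 0.1573]
eef_rot: [0.001, 0.994, -0.112, -0.0]
ft_force: [0.5, 1.0, -0.6]
opening: 0.997
```

Run:
```python
from h import *
s=arm.state();p=s["position"];print(p,rack(p),s["ft_force"],s["opening"],s["time"])
crop("scene",130,150,450,390,2.5,"s13.png");im=arm.read_camera("top");cv2.imwrite("pics/t13.png",im)
print(jars())
```

```text
[ 0.62830358 -0.15850089  0.15733029] [-0.11367513 -0.11947847] [ 0.52192193  1.03764909 -0.62576979] 0.9972823820660681 12.0
[([0.5263, -0.3361], [455.9, 251.1], 204), ([0.4337, -0.3413], [459.0, 286.8], 206)]
```

View pics/s13.png

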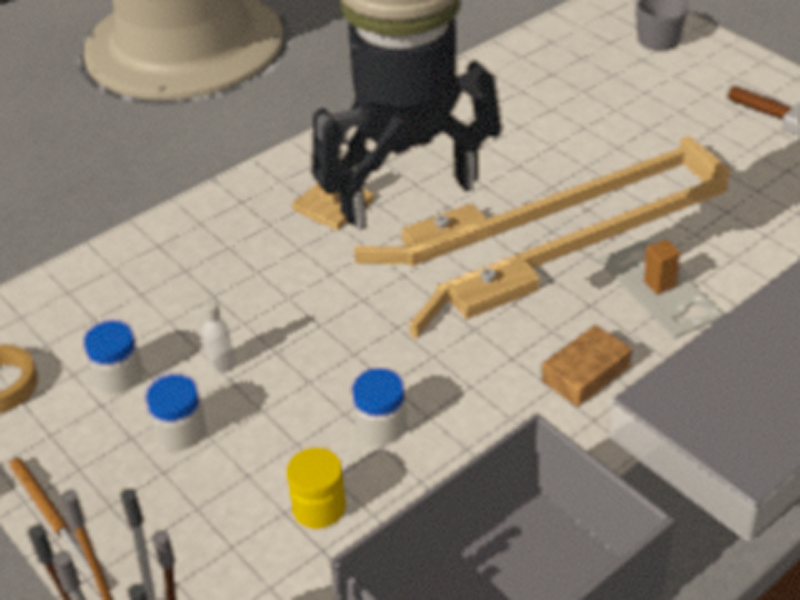

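View pics/t13.png

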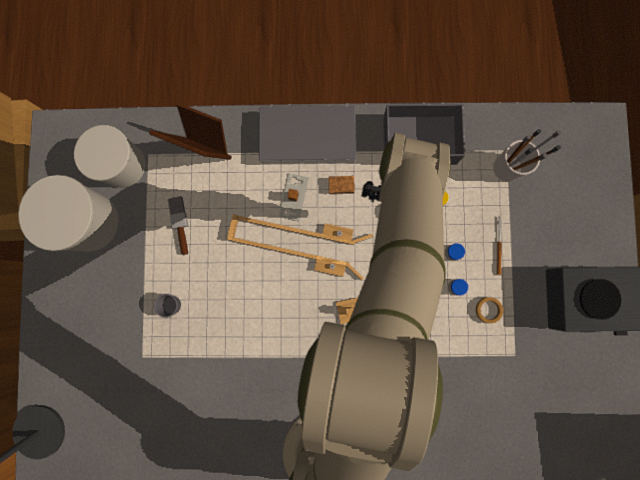

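Run:
```python
from h import *
im=cv2.imread("pics/t13.png");cv2.imwrite("pics/t14.png",cv2.resize(im[220:285,310:375],None,fx=9,fy=9,interpolation=cv2.INTER_CUBIC))
im=arm.read_camera("scene");cv2.imwrite("pics/s14.png",cv2.resize(im[225:275,270:350],None,fx=9,fy=9,interpolation=cv2.INTER_CUBIC))
```

```text
(no output)
```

View pics/t14.png

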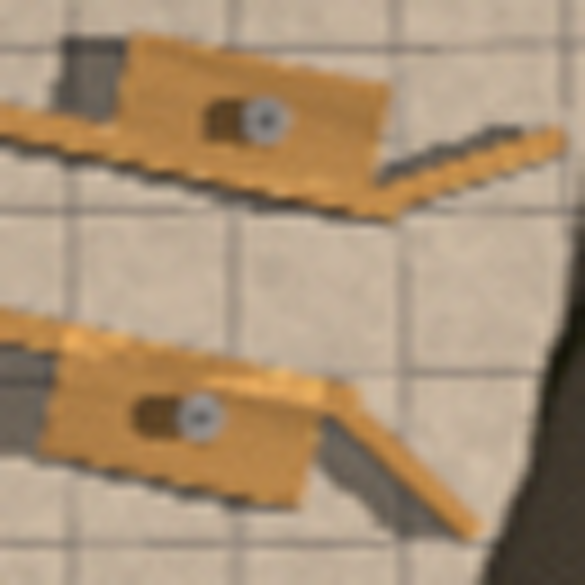

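View pics/s14.png

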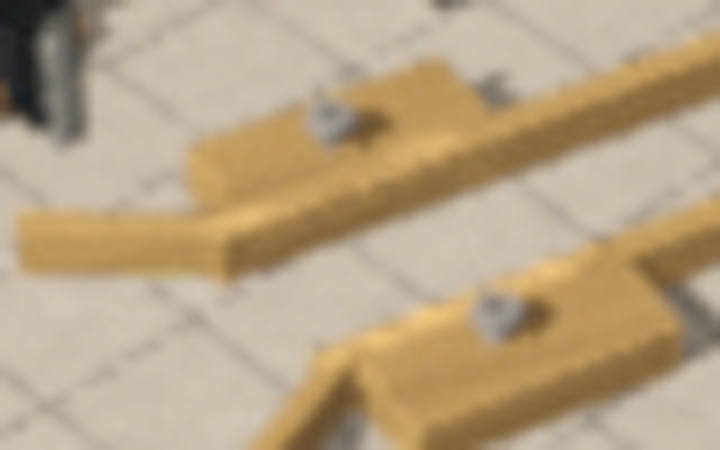

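Run:
```python
from h import *
def T(x,y,k,x0,y0): return ((x+.5)/k-.5+x0,(y+.5)/k-.5+y0)
a=T(202,416,9,310,220);b=T(266,119,9,310,220);sa=T(333,119,9,270,225);sb=T(500,313,9,270,225)
A=onplane("top",*a,.029);B=onplane("top",*b,.029);print(A,B,(A+B)/2,np.linalg.norm(A-B))
d=A-B;print(np.degrees(np.arctan2(-d[0],d[1])))
A2=onplane("scene",*sa,.028);B2=onplane("scene",*sb,.028);print(A2,B2,(A2+B2)/2,np.linalg.norm(A2-B2));d=A2-B2;print(np.degrees(np.arctan2(-d[0],d[1])))
print(tri(sa,a),tri(sb,b))
# lane mouth corners, z=.018
for q in ((383,217),(345,385)): print(onplane("top",*T(*q,9,310,220),.018))
```

```text
[ 0.4919     -0.01308867  0.029     ] [ 0.57953981 -0.03268175  0.029     ] [ 0.53571991 -0.02288521  0.029     ] 0.08980325910366593
77.39796814924102
[ 0.49378606 -0.01491103  0.028     ] [ 0.58180677 -0.03506586  0.028     ] [ 0.53779641 -0.02498845  0.028     ] 0.09029874221079265
77.10284889009613
[ 0.49195961 -0.0131815   0.02592977] [ 0.57981411 -0.03289796  0.02538419]
[ 0.55120687 -0.06726051  0.018     ]
[ 0.50130401 -0.05542584  0.018     ]
```

```bash
sed -i 's/O=np.array(\[.*\])/O=np.array([0.536,-0.024])/' h.py
python3 - <<'E'
from h import *
s=arm.state();print("tcp",rack(s["position"]))
for n,p in dict(j1=(.6359,-.2076),j2=(.5261,-.3361),j3=(.4337,-.3413)).items(): print(n,rack(p))
print(rack(onplane("top",440,199,.05)))
im=arm.read_camera("scene")
for c,a in blobs(im,*BLUE,amin=60): print(c,rack(onplane("scene",*c,.047)))
# glue: scene crop s13 base (222,370)/2.5 ; top tip
g=np.array([222,367])/2.5+[130,150]; print("glue base scene",rack(onplane("scene",*g,0.004)))
print("glue top",rack(onplane("top",429,267,.075)),rack(onplane("top",429,267,.0)))
plan((.6359,-.2076),.1,-102.6)
im=cv2.imread("pics/top0.png");cv2.imwrite("pics/t15.png",cv2.resize(im[235:305,385:475],None,fx=8,fy=8,interpolation=cv2.INTER_CUBIC))
E
```

```text
tcp [-0.10507657 -0.11975024]
j1 [-0.15738581 -0.13754518]
j2 [-0.30674324 -0.05842093]
j3 [-0.33197444  0.03061943]
[-0.24021047 -0.185025  ]
[144.3, 102.1] [-0.14696359  0.98361828]
[173.2, 286.5] [-0.33693423  0.02459462]
[280.9, 306.3] [-0.16167469 -0.14349731]
[198.5, 308.8] [-0.31131534 -0.0647349 ]
glue base scene [-0.25239545 -0.01185741]
glue top [-0.24165974 -0.00117386] [-0.2550492  -0.00770816]
turn [-0.0006  0.0004  0.0044] shift [0.0701 0.2098 0.229 ] yaw now -102.34 z-axis [-2.e-04  7.e-04 -1.e+00] t 12.25
```

View pics/t15.png

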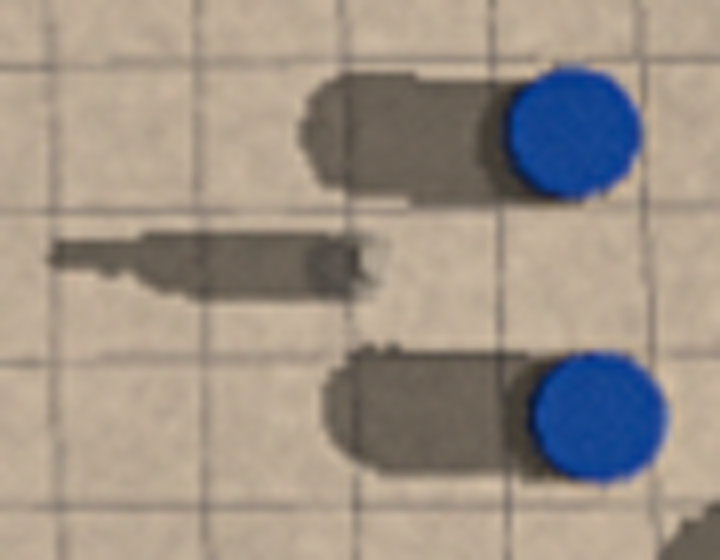

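Call:
servo_tool(increments=[[0,0,0,0.08,0.216,0,0],[0,0,0,0.08,0.216,0,0],[0,0,0,0.08,0.216,0.1,0],[0,0,0,0.08,0.216,0.2,0],[0,0,0,0.08,0.216,0.3,0],[0,0,0,0.08,0.216,0.4,0],[0,0,0,0.08,0.216,0.5,0],[0,0,0,0.08,0.216,0.58,0],[0,0,0,0.08,0.216,0.64,0],[0,0,0,0.08,0.216,0.676,0],[0,0,0,0.08,0.216,0.676,0],[0,0,0,0.08,0.216,0.676,0]])

```text
time: 13.25
position: [0.6377, -0.2112, -0.0115]
eef_rot: [-0.0, 0.994, -0.108, -0.0]
ft_force: [0.8, 0.6, 1.7]
opening: 1.0
```

Run:
```python
from h import *
s=arm.state();p=s["position"];print(p,rack(p),s["ft_force"],s["opening"],s["time"])
crop("scene",230,240,350,350,6,"s16.png")
```

```text
[ 0.63765633 -0.21116076 -0.01148508] [-0.16047768 -0.14003598] [0.76369007 0.63119376 1.65943392] 0.9997608288738882 13.25
```

View pics/s16.png

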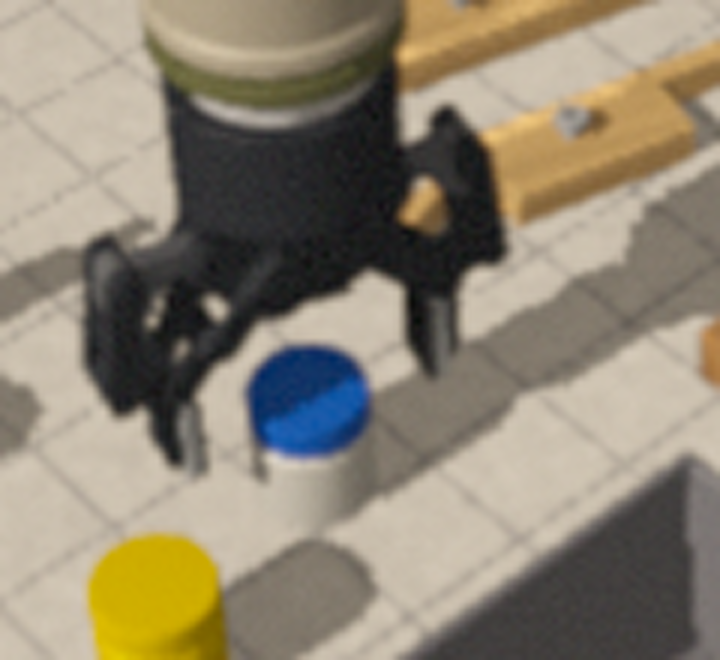

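Call:
servo_tool(increments=[[0,0,0,0,0,0,0.2],[0,0,0,0,0,0,0.3],[0,0,0,0,0,0,0.4],[0,0,0,0,0,0,0.45],[0,0,0,0,0,0,0.5],[0,0,0,0,0,0,0.55],[0,0,0,0,0,0,0.65],[0,0,0,0,0,0,0.7],[0,0,0,0,0,0,0.7]], grip_force=25)

```text
time: 14.05
position: [0.6377, -0.2118, -0.0107]
eef_rot: [0.0, 0.994, -0.109, 0.0]
ft_force: [-1.1, 0.3, 4.8]
opening: 0.506
```

Run:
```python
from h import *
s=arm.state();p=s["position"];print(p,rack(p),s["ft_force"],s["opening"],s["time"])
crop("scene",230,240,350,350,6,"s17.png")
```

```text
[ 0.63773579 -0.21177498 -0.0107095 ] [-0.16105978 -0.14024751] [-1.12824036  0.30967748  4.83507329] 0.5062059325925764 14.05
```

View pics/s17.png

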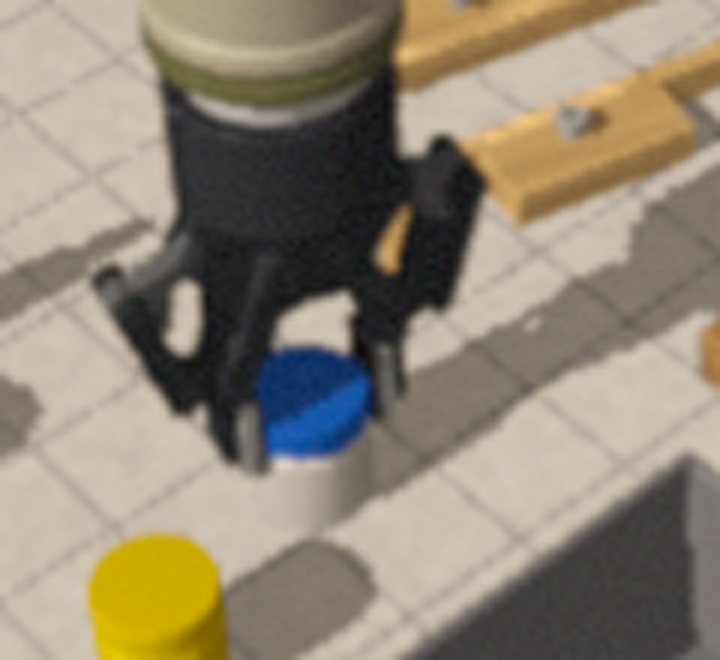

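Call:
servo_tool(increments=[[0,0,0,-0.03,0,-0.002,0.7],[0,0,0,-0.07,0,-0.002,0.7],[0,0,0,-0.12,0,-0.002,0.7],[0,0,0,-0.17,0,-0.002,0.7],[0,0,0,-0.22,0,-0.002,0.7],[0,0,0,-0.27,0,-0.002,0.7],[0,0,0,-0.32,0,-0.002,0.7],[0,0,0,-0.37,0,-0.002,0.7],[0,0,0,-0.42,0,-0.002,0.7],[0,0,0,-0.47,0,-0.002,0.7],[0,0,0,-0.52,0,-0.002,0.7],[0,0,0,-0.55,0,-0.002,0.7],[0,0,0,-0.56,0,-0.002,0.7],[0,0,0,-0.56,0,-0.002,0.7]])

```text
time: 15.27
position: [0.4997, -0.1813, -0.0109]
eef_rot: [-0.0, 0.994, -0.109, -0.001]
ft_force: [-0.4, 0.5, -0.1]
opening: 0.508
```

Run:
```python
from h import *
s=arm.state();p=s["position"];print(p,rack(p),s["ft_force"],s["opening"],s["time"])
im=arm.read_camera("scene")
for c,a in blobs(im,*BLUE,amin=60): print(c,a,rack(onplane("scene",*c,.047)))
cv2.imwrite("pics/s18.png",cv2.resize(im[200:330,180:340],None,fx=5,fy=4.6,interpolation=cv2.INTER_CUBIC))
plan(unrack(-.161,0),-.0115,-102.6)
```

```text
[ 0.49972593 -0.18125701 -0.01090977] [-0.16138269  0.00109592] [-0.40700435  0.46473806 -0.09344249] 0.508285422846961 15.2667
[144.9, 101.6] 2530 [-0.14400074  0.9866146 ]
[253.2, 266.2] 224 [-0.16107236 -0.00383676]
[173.2, 286.5] 243 [-0.33693423  0.02459462]
[198.5, 308.7] 272 [-0.31122068 -0.0644703 ]
turn [-0.      0.0007  0.0018] shift [ 0.0019 -0.0014  0.0023] yaw now -102.49 z-axis [-7.e-04  2.e-04 -1.e+00] t 15.3167
```

View pics/s18.png

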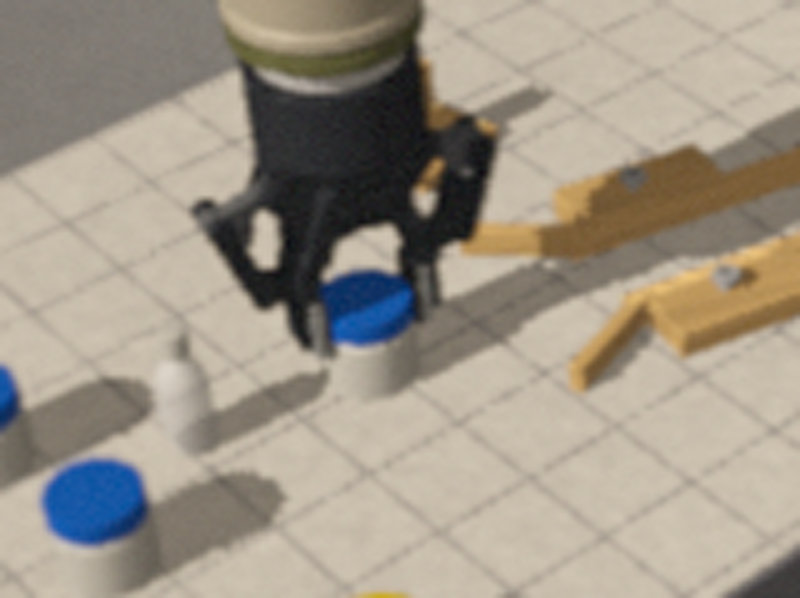

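Call:
servo_tool(increments=[[0,0,0,0,-0.03,0,0.7],[0,0,0,0,-0.07,0,0.7],[0,0,0,0,-0.12,0,0.7],[0,0,0,0,-0.17,0,0.7],[0,0,0,0,-0.22,0,0.7],[0,0,0,0,-0.27,0,0.7],[0,0,0,0,-0.32,0,0.7],[0,0,0,0,-0.37,0,0.7],[0,0,0,0,-0.42,0,0.7],[0,0,0,0,-0.45,0,0.7],[0,0,0,0,-0.45,0,0.7]])

```text
time: 16.23
position: [0.526, -0.0687, -0.0109]
eef_rot: [-0.001, 0.994, -0.107, 0.0]
ft_force: [0.7, 2.2, 3.1]
opening: 0.503
```

Run:
```python
from h import *
s=arm.state();p=s["position"];print(p,rack(p),s["ft_force"],s["opening"],s["time"])
im=arm.read_camera("scene")
for c,a in blobs(im,*BLUE,amin=60): print(c,a,rack(onplane("scene",*c,.047)))
cv2.imwrite("pics/s19.png",cv2.resize(im[190:300,240:370],None,fx=6,fy=5.4,interpolation=cv2.INTER_CUBIC))
plan(unrack(-.0485,0),-.0115,-102.6)
```

```text
[ 0.52604562 -0.06865823 -0.01094877] [-4.57541974e-02 -2.72471260e-05] [0.74093375 2.19860365 3.14674435] 0.5032526162458688 16.2333
[143.8, 102.4] 2339 [-0.14917166  0.98210774]
[299.4, 249.4] 196 [-0.045275   -0.00568974]
[173.2, 286.5] 243 [-0.33693423  0.02459462]
[198.5, 308.7] 270 [-0.31122068 -0.0644703 ]
turn [-0.0009 -0.0004  0.0044] shift [0.     0.007  0.0023] yaw now -102.34 z-axis [ 6.e-04  8.e-04 -1.e+00] t 16.2833
```

View pics/s19.png

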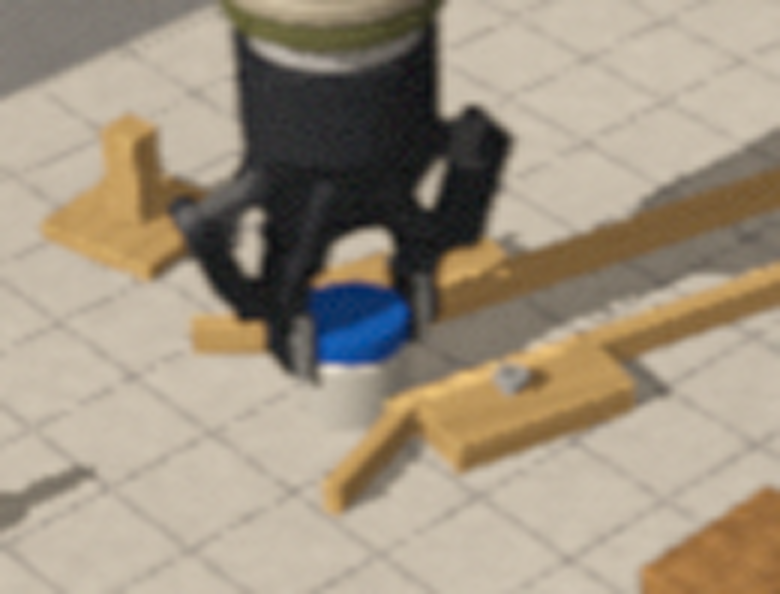

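Call:
servo_tool(increments=[[0,0,0,0,-0.03,0,0.7],[0,0,0,0,-0.06,0,0.7],[0,0,0,0,-0.09,0,0.7],[0,0,0,0,-0.12,0,0.7],[0,0,0,0,-0.15,0,0.7],[0,0,0,0,-0.18,0,0.7],[0,0,0,0,-0.21,0,0.7],[0,0,0,0,-0.24,0,0.7],[0,0,0,0,-0.24,0,0.7]])

```text
time: 17.03
position: [0.5385, -0.0107, -0.011]
eef_rot: [-0.001, 0.994, -0.108, 0.0]
ft_force: [0.8, 2.6, 2.6]
opening: 0.507
```

Run:
```python
from h import *
s=arm.state();p=s["position"];print(p,rack(p),s["ft_force"],s["opening"],s["time"])
im=arm.read_camera("scene")
for c,a in blobs(im,*BLUE,amin=60): print(c,a,rack(onplane("scene",*c,.047)))
cv2.imwrite("pics/s20.png",cv2.resize(im[180:290,260:390],None,fx=6,fy=5.4,interpolation=cv2.INTER_CUBIC))
```

```text
[ 0.53854005 -0.01066089 -0.01097211] [0.01357196 0.00043096] [0.76330452 2.56700828 2.63161377] 0.5066511461418486 17.0333
[143.5, 102.6] 2269 [-0.15053777  0.9810354 ]
[321.7, 241.0] 181 [ 0.01412789 -0.00572247]
[173.2, 286.5] 242 [-0.33693423  0.02459462]
[198.5, 308.7] 272 [-0.31122068 -0.0644703 ]
```

View pics/s20.png

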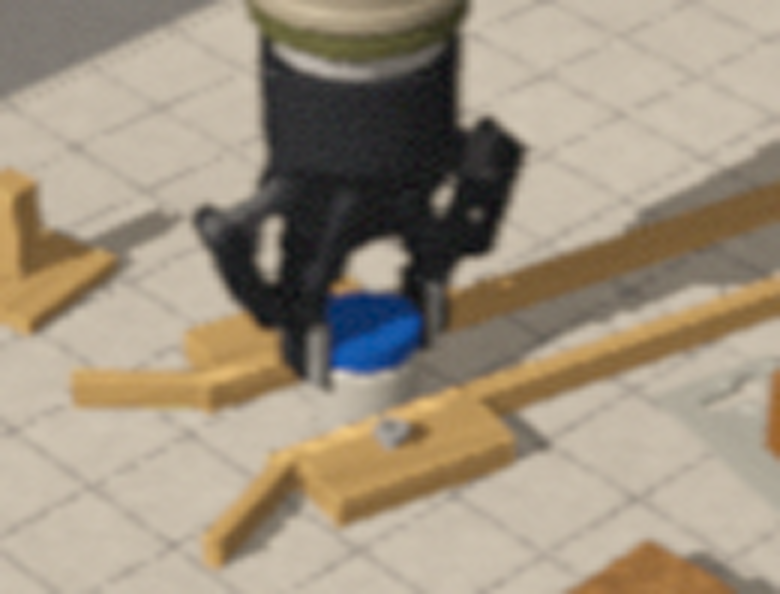

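Works well. On to x ≈ 0.205 (0.191 more).

Call:
servo_tool(increments=[[0,0,0,0,-0.04,0,0.7],[0,0,0,0,-0.08,0,0.7],[0,0,0,0,-0.12,0,0.7],[0,0,0,0,-0.16,0,0.7],[0,0,0,0,-0.2,0,0.7],[0,0,0,0,-0.24,0,0.7],[0,0,0,0,-0.28,0,0.7],[0,0,0,0,-0.32,0,0.7],[0,0,0,0,-0.36,0,0.7],[0,0,0,0,-0.4,0,0.7],[0,0,0,0,-0.44,0,0.7],[0,0,0,0,-0.48,0,0.7],[0,0,0,0,-0.52,0,0.7],[0,0,0,0,-0.56,0,0.7],[0,0,0,0,-0.6,0,0.7],[0,0,0,0,-0.64,0,0.7],[0,0,0,0,-0.68,0,0.7],[0,0,0,0,-0.72,0,0.7],[0,0,0,0,-0.76,0,0.7],[0,0,0,0,-0.76,0,0.7]])

```text
time: 18.75
position: [0.5798, 0.1759, -0.0109]
eef_rot: [-0.001, 0.994, -0.107, 0.0]
ft_force: [0.8, 2.7, 2.7]
opening: 0.504
```

Run:
```python
from h import *
s=arm.state();p=s["position"];print(p,rack(p),s["ft_force"],s["opening"],s["time"])
im=arm.read_camera("scene")
for c,a in blobs(im,*BLUE,amin=60): print(c,a,rack(onplane("scene",*c,.047)))
cv2.imwrite("pics/s21.png",cv2.resize(im[160:270,320:450],None,fx=6,fy=5.4,interpolation=cv2.INTER_CUBIC))
plan(unrack(.205,0),-.0115,-102.6)
```

```text
[ 0.57979037  0.17585405 -0.01092459] [0.20459349 0.00086105] [0.78376138 2.74300589 2.74504528] 0.5042340858255433 18.75
[143.3, 102.0] 2253 [-0.14985768  0.98647789]
[388.4, 216.2] 141 [ 0.20533524 -0.0069647 ]
[173.2, 286.5] 243 [-0.33693423  0.02459462]
[198.6, 308.8] 272 [-0.31113578 -0.0648384 ]
turn [-0.0018 -0.0007  0.004 ] shift [ 0.0032 -0.0047  0.0024] yaw now -102.36 z-axis [ 0.0011  0.0017 -1.    ] t 18.8
```

View pics/s21.png

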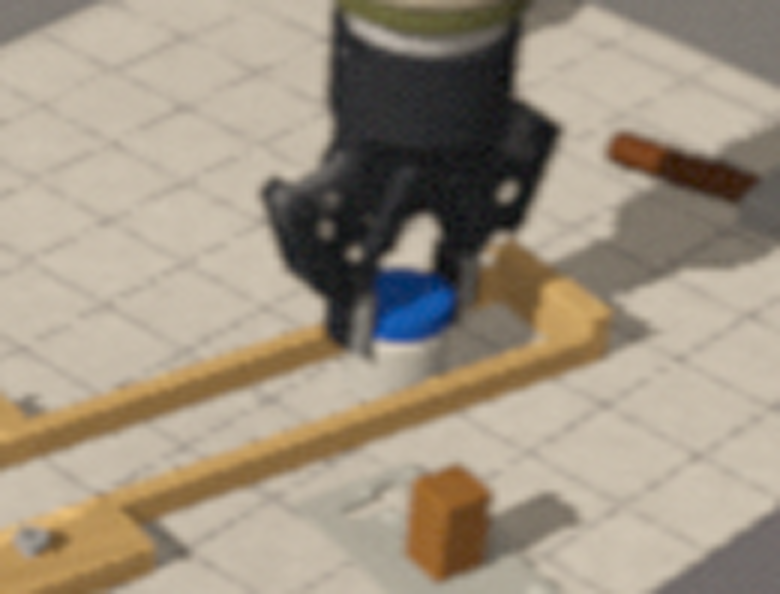

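Call:
servo_tool(increments=[[0,0,0,0,0,0,0.4],[0,0,0,0,0,0,0.2],[0,0,0,0,0,0,0],[0,0,0,0,0,0,0],[0,0,0,0,0,0,0],[0,0,0,0,0,-0.1,0],[0,0,0,0,0,-0.2,0],[0,0,0,0,0,-0.35,0],[0,0,0,0,0,-0.5,0],[0,0,0,0,0,-0.6,0],[0,0,0,0,0,-0.6,0]])

```text
time: 19.72
position: [0.5819, 0.1728, 0.1444]
eef_rot: [-0.002, 0.994, -0.109, 0.003]
ft_force: [0.9, 0.5, 0.3]
opening: 0.996
```

Call:
servo_tool(increments=[[0,0,0.004,0.08,1,0,0],[0,0,0.004,0.08,1,0,0],[0,0,0.004,0.08,1,0,0],[0,0,0.004,0.08,1,0,0],[0,0,0.004,0.08,1,0,0],[0,0,0.004,0.08,1,0,0],[0,0,0.004,0.08,1,0,0]])

```text
time: 20.3
position: [0.5424, -0.0857, 0.1392]
eef_rot: [0.002, 0.993, -0.116, 0.0]
ft_force: [-0.0, -0.4, 0.1]
opening: 1.002
```

Call:
servo_tool(increments=[[0,0,0,0.17,1,0,0],[0,0,0,0.17,1,0,0],[0,0,0,0.17,1,0,0],[0,0,0,0.17,1,0,0],[0,0,0,0.17,1,0,0],[0,0,0,0.17,1,0,0],[0,0,0,0.17,1,0,0],[0,0,0,0.17,1,0,0]])

```text
time: 20.97
position: [0.5295, -0.3327, 0.1385]
eef_rot: [0.001, 0.994, -0.114, -0.0]
ft_force: [0.5, 0.3, -0.7]
opening: 1.001
```

Run:
```python
from h import *
s=arm.state();p=s["position"];print(p,rack(p),s["ft_force"],s["opening"],s["time"])
im=arm.read_camera("scene")
for c,a in blobs(im,*BLUE,amin=60): print(c,a,rack(onplane("scene",*c,.047)))
for j in jars(): print("top",j,rack(j[0]))
cv2.imwrite("pics/s22.png",im)
plan(unrack(-.310,-.062),-.0115,-102.6)
```

```text
[ 0.52947013 -0.33272671  0.1385165 ] [-0.30271602 -0.06097404] [ 0.50213355  0.34239212 -0.65578193] 1.0014082304961953 20.9667
[386.0, 216.5] 159 [ 0.19946109 -0.00493013]
[173.2, 286.5] 241 [-0.33693423  0.02459462]
[198.5, 308.8] 271 [-0.31131534 -0.0647349 ]
top ([0.5794, 0.1753], [259.9, 232.6], 192) [0.20396763 0.00112116]
top ([0.5256, -0.3356], [455.7, 251.4], 196) [-0.30636435 -0.0578239 ]
top ([0.4337, -0.3415], [459.1, 286.8], 206) [-0.33216963  0.03057581]
turn [-0.001   0.001  -0.0024] shift [0.004  0.0486 0.5997] yaw now -102.75 z-axis [-8.0e-04  1.2e-03 -1.0e+00] t 21.0667
```

View pics/s22.png

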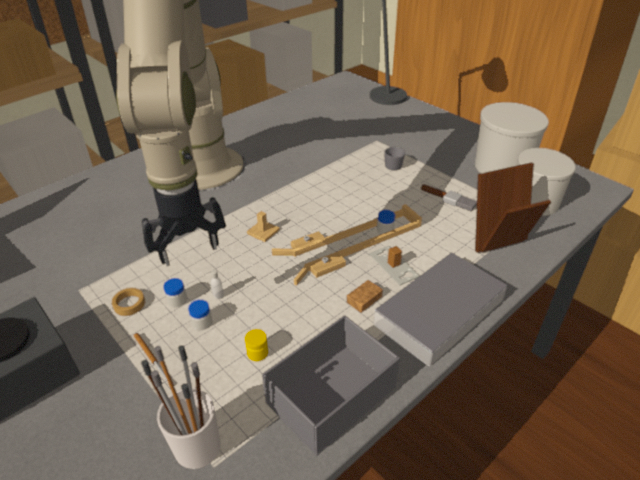

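Call:
servo_tool(increments=[[0,0,-0.002,0.004,0.045,0,0],[0,0,-0.002,0.004,0.045,0.1,0],[0,0,-0.002,0.004,0.045,0.2,0],[0,0,-0.002,0.004,0.045,0.3,0],[0,0,-0.002,0.004,0.045,0.4,0],[0,0,-0.002,0.004,0.045,0.48,0],[0,0,-0.002,0.004,0.045,0.55,0],[0,0,-0.002,0.004,0.045,0.595,0],[0,0,-0.002,0.004,0.045,0.595,0],[0,0,-0.002,0.004,0.045,0.595,0]])

```text
time: 21.9
position: [0.5296, -0.3398, -0.0098]
eef_rot: [-0.0, 0.994, -0.109, -0.0]
ft_force: [0.2, 0.1, 0.1]
opening: 1.0
```

Call:
servo_tool(increments=[[0,0,0,0,0,0,0.2],[0,0,0,0,0,0,0.3],[0,0,0,0,0,0,0.4],[0,0,0,0,0,0,0.45],[0,0,0,0,0,0,0.5],[0,0,0,0,0,0,0.55],[0,0,0,0,0,0,0.65],[0,0,0,0,0,0,0.7],[0,0,0,0,0,0,0.7]])

```text
time: 22.65
position: [0.5298, -0.3406, -0.0088]
eef_rot: [0.0, 0.994, -0.11, 0.001]
ft_force: [-0.7, 0.4, 6.1]
opening: 0.506
```

Run:
```python
from h import *
s=arm.state();p=s["position"];print(p,rack(p),s["ft_force"],s["opening"],s["time"])
crop("scene",140,230,270,350,5.5,"s23.png")
plan(unrack(-.310,-.062),-.0115,-102.6)
```

```text
[ 0.52983632 -0.34057939 -0.00875217] [-0.3102997  -0.06304441] [-0.74230237  0.41559272  6.06044333] 0.505766650290142 22.65
turn [ 0.0002 -0.0011 -0.0002] shift [-0.0043 -0.001   0.0109] yaw now -102.61 z-axis [ 1.1e-03 -4.0e-04 -1.0e+00] t 22.7
```

View pics/s23.png

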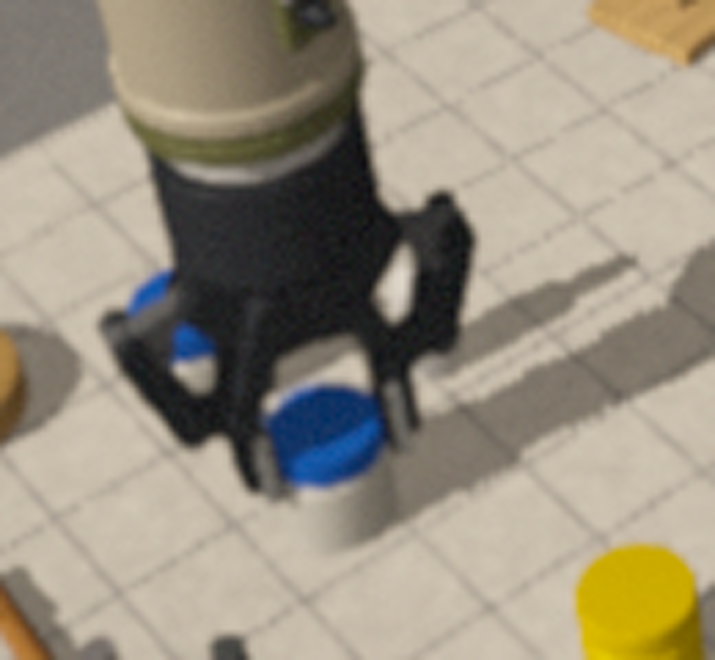

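Call:
servo_tool(increments=[[0,0,0,0.02,-0.03,-0.002,0.7],[0,0,0,0.03,-0.07,-0.002,0.7],[0,0,0,0.03,-0.12,-0.002,0.7],[0,0,0,0.03,-0.17,-0.002,0.7],[0,0,0,0.03,-0.22,-0.002,0.7],[0,0,0,0.03,-0.27,-0.002,0.7],[0,0,0,0.03,-0.32,-0.002,0.7],[0,0,0,0.03,-0.37,-0.002,0.7],[0,0,0,0.03,-0.42,-0.002,0.7],[0,0,0,0.0,-0.46,-0.002,0.7],[0,0,0,-0.05,-0.5,-0.002,0.7],[0,0,0,-0.09,-0.53,-0.002,0.7],[0,0,0,-0.13,-0.56,-0.002,0.7],[0,0,0,-0.17,-0.59,-0.002,0.7],[0,0,0,-0.21,-0.62,-0.002,0.7],[0,0,0,-0.24,-0.65,-0.002,0.7],[0,0,0,-0.252,-0.68,-0.002,0.7],[0,0,0,-0.252,-0.7,-0.002,0.7],[0,0,0,-0.252,-0.7,-0.002,0.7]])

```text
time: 24.28
position: [0.5051, -0.1542, -0.0089]
eef_rot: [-0.0, 0.994, -0.109, -0.001]
ft_force: [-1.2, 0.4, 9.7]
opening: 0.505
```

Run:
```python
from h import *
s=arm.state();p=s["position"];print(p,rack(p),s["ft_force"],s["opening"],s["time"])
im=arm.read_camera("scene")
for c,a in blobs(im,*BLUE,amin=60): print(c,a,rack(onplane("scene",*c,.047)))
cv2.imwrite("pics/s24.png",cv2.resize(im[190:320,160:320],None,fx=5,fy=4.6,interpolation=cv2.INTER_CUBIC))
plan(unrack(-.06,0),-.0115,-102.6)
```

```text
[ 0.50510958 -0.15418813 -0.00885004] [-0.13379131  0.00174682] [-1.22970402  0.42532033  9.70054062] 0.5047088725603487 24.2833
[144.4, 101.9] 2440 [-0.1462154   0.98509815]
[385.9, 216.3] 172 [ 0.19972432 -0.00413153]
[263.8, 261.2] 209 [-0.13356527 -0.00076757]
[173.1, 286.5] 242 [-0.33712333  0.02470404]
turn [-0.0005  0.0012  0.0008] shift [ 0.007  -0.295   0.0108] yaw now -102.55 z-axis [-1.1e-03  8.0e-04 -1.0e+00] t 24.3333
```

View pics/s24.png

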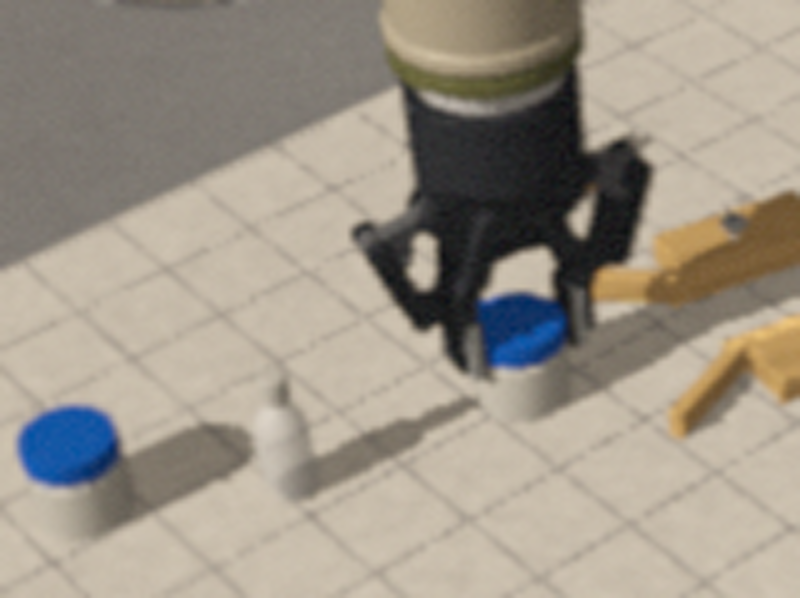

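Call:
servo_tool(increments=[[0,0,0,0.008,-0.03,-0.004,0.7],[0,0,0,0.008,-0.06,-0.004,0.7],[0,0,0,0.008,-0.09,-0.004,0.7],[0,0,0,0.008,-0.12,-0.004,0.7],[0,0,0,0.008,-0.15,-0.004,0.7],[0,0,0,0.008,-0.18,-0.004,0.7],[0,0,0,0.008,-0.21,-0.004,0.7],[0,0,0,0.008,-0.24,-0.004,0.7],[0,0,0,0.008,-0.27,-0.004,0.7],[0,0,0,0.008,-0.3,-0.004,0.7],[0,0,0,0.008,-0.33,-0.004,0.7],[0,0,0,0.008,-0.36,-0.004,0.7],[0,0,0,0.008,-0.39,-0.004,0.7],[0,0,0,0.008,-0.42,-0.004,0.7],[0,0,0,0.008,-0.45,-0.004,0.7],[0,0,0,0.008,-0.48,-0.004,0.7],[0,0,0,0.008,-0.5,-0.004,0.7],[0,0,0,0.008,-0.5,-0.004,0.7]])

```text
time: 25.83
position: [0.5357, -0.0327, -0.0082]
eef_rot: [-0.0, 0.994, -0.109, 0.0]
ft_force: [-0.0, -0.2, -1.1]
opening: 0.504
```

Run:
```python
from h import *
s=arm.state();p=s["position"];print(p,rack(p),s["ft_force"],s["opening"],s["time"])
im=arm.read_camera("scene")
for c,a in blobs(im,*BLUE,amin=60): print(c,a,rack(onplane("scene",*c,.047)))
cv2.imwrite("pics/s25.png",cv2.resize(im[180:290,260:390],None,fx=6,fy=5.4,interpolation=cv2.INTER_CUBIC))
plan(unrack(.135,0),-.0115,-102.6)
```

```text
[ 0.53574144 -0.03271357 -0.00824961] [-0.00856013 -0.00164848] [-0.0428143  -0.219216   -1.06101252] 0.5042776128337616 25.8333
[143.4, 102.6] 2264 [-0.15084842  0.98123682]
[386.1, 216.5] 165 [ 0.19967579 -0.00505681]
[313.5, 243.7] 177 [-0.00728341 -0.00448501]
[173.2, 286.5] 242 [-0.33693423  0.02459462]
turn [-0.      0.      0.0009] shift [-0.006  -0.5779  0.0132] yaw now -102.55 z-axis [ 0.e+00  1.e-04 -1.e+00] t 25.8833
```

View pics/s25.png

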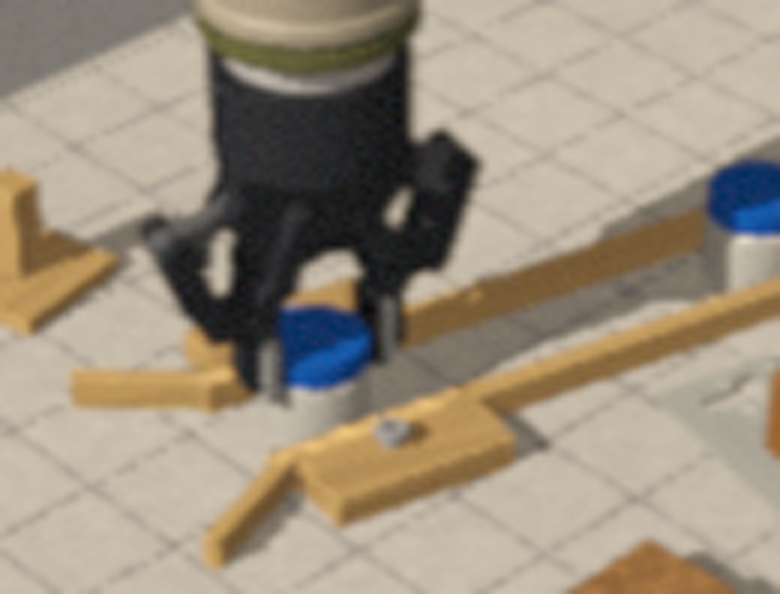

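Call:
servo_tool(increments=[[0,0,0,-0.004,-0.03,0,0.7],[0,0,0,-0.004,-0.06,0,0.7],[0,0,0,-0.004,-0.09,0,0.7],[0,0,0,-0.004,-0.12,0,0.7],[0,0,0,-0.004,-0.15,0,0.7],[0,0,0,-0.004,-0.18,0,0.7],[0,0,0,-0.004,-0.21,0,0.7],[0,0,0,-0.004,-0.25,0,0.7],[0,0,0,-0.004,-0.29,0,0.7],[0,0,0,-0.004,-0.33,0,0.7],[0,0,0,-0.004,-0.37,0,0.7],[0,0,0,-0.004,-0.41,0,0.7],[0,0,0,-0.004,-0.45,0,0.7],[0,0,0,-0.004,-0.48,0,0.7],[0,0,0,-0.004,-0.51,0,0.7],[0,0,0,-0.004,-0.53,0,0.7],[0,0,0,-0.004,-0.55,0,0.7],[0,0,0,-0.004,-0.57,0,0.7],[0,0,0,-0.004,-0.57,0,0.7]])

```text
time: 27.47
position: [0.5658, 0.1061, -0.0082]
eef_rot: [-0.0, 0.994, -0.109, 0.0]
ft_force: [0.8, -0.3, -1.8]
opening: 0.506
```

Call:
servo_tool(increments=[[0,0,0,0,0,0,0.48],[0,0,0,0,0,0,0.44],[0,0,0,0,0,0,0.42],[0,0,0,0,0,0,0.42],[0,0,0,0,0,-0.03,0.42],[0,0,0,0,0,-0.08,0.42],[0,0,0,0,0,-0.15,0.42],[0,0,0,0,0,-0.25,0.42],[0,0,0,0,0,-0.4,0.2],[0,0,0,0,0,-0.55,0],[0,0,0,0,0,-0.6,0],[0,0,0,0,0,-0.6,0]])

```text
time: 28.47
position: [0.5675, 0.1051, 0.146]
eef_rot: [-0.001, 0.994, -0.11, 0.003]
ft_force: [1.2, 0.3, -0.1]
opening: 0.999
```

Run:
```python
from h import *
s=arm.state();p=s["position"];print(p,rack(p),s["ft_force"],s["opening"],s["time"])
im=arm.read_camera("scene")
for c,a in blobs(im,*BLUE,amin=60): print(c,a,rack(onplane("scene",*c,.047)))
cv2.imwrite("pics/s26.png",im)
plan(unrack(-.335,.028),-.0115,-102.6)
```

```text
[0.56747576 0.10507085 0.14595835] [ 0.13282863 -0.00256179] [ 1.24662288  0.32295447 -0.0706245 ] 0.9994564856269378 28.4667
[143.4, 101.8] 2286 [-0.1491111   0.98796056]
[386.1, 216.5] 160 [ 0.19967579 -0.00505681]
[362.1, 224.9] 174 [ 0.129559   -0.00290428]
[173.1, 286.5] 244 [-0.33712333  0.02470404]
turn [-0.002  -0.0029 -0.0001] shift [-0.1194  1.8724  0.6173] yaw now -102.61 z-axis [ 0.0034  0.0014 -1.    ] t 28.5167
```

View pics/s26.png

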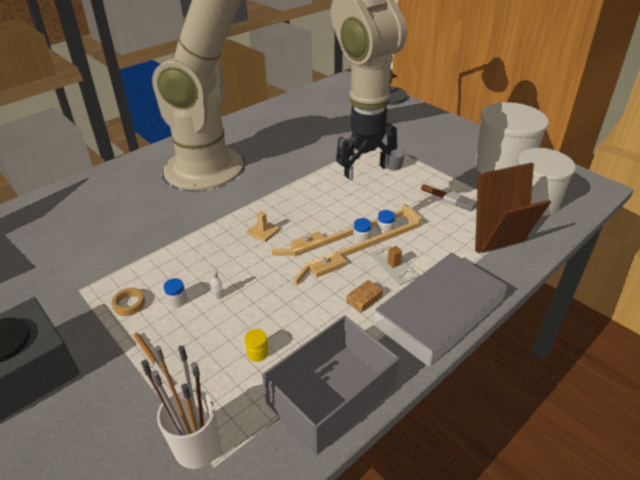

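Call:
servo_tool(increments=[[0,0,0,-0.06,0.94,0,0],[0,0,0,-0.06,0.94,0,0],[0,0,0,-0.06,0.94,0,0],[0,0,0,-0.06,0.94,0,0],[0,0,0,-0.06,0.94,0,0],[0,0,0,-0.06,0.94,0,0],[0,0,0,-0.06,0.94,0,0],[0,0,0,-0.06,0.94,0,0]])

```text
time: 29.18
position: [0.4983, -0.1227, 0.1411]
eef_rot: [0.0, 0.994, -0.112, -0.001]
ft_force: [-0.1, 0.9, 0.1]
opening: 1.002
```

Call:
servo_tool(increments=[[0,0,0,-0.06,0.93,0,0],[0,0,0,-0.06,0.93,0,0],[0,0,0,-0.06,0.93,0,0],[0,0,0,-0.06,0.93,0,0],[0,0,0,-0.06,0.93,0,0],[0,0,0,-0.06,0.93,0,0],[0,0,0,-0.06,0.93,0,0],[0,0,0,-0.06,0.93,0,0],[0,0,0,-0.06,0.93,0,0]])

```text
time: 29.93
position: [0.4349, -0.3427, 0.141]
eef_rot: [-0.001, 0.994, -0.109, -0.001]
ft_force: [-0.3, 0.8, 0.2]
opening: 0.998
```

Run:
```python
from h import *
s=arm.state();p=s["position"];print(p,rack(p),s["ft_force"],s["opening"],s["time"])
im=arm.read_camera("scene")
for c,a in blobs(im,*BLUE,amin=60): print(c,a,rack(onplane("scene",*c,.047)))
for j in jars(): print("top",j[0],rack(j[0]))
plan(unrack(-.336,.028),-.0095,-102.6)
```

```text
[ 0.43491008 -0.34271984  0.14101875] [-0.33309612  0.02912877] [-0.26453874  0.80722359  0.22465046] 0.9978506142005245 29.9333
[162.1, 120.1] 361 [-0.13197448  0.80880887]
[386.1, 216.1] 171 [ 0.20063254 -0.00371255]
[362.0, 224.6] 184 [ 0.13000061 -0.00179097]
[173.2, 286.6] 242 [-0.33702774  0.0242986 ]
top [0.5794, 0.1759] [0.20455318 0.00125205]
top [0.5619, 0.1077] [0.13417815 0.00345322]
top [0.4255, -0.3384] [-0.33093306  0.03925457]
turn [-0.0011  0.0008  0.0027] shift [0.0043 0.0136 0.6032] yaw now -102.44 z-axis [-6.0e-04  1.3e-03 -1.0e+00] t 30.0333
```

Call:
servo_tool(increments=[[0,0,0.003,0.004,0.012,0,0],[0,0,0.003,0.004,0.012,0.1,0],[0,0,0.003,0.004,0.012,0.2,0],[0,0,0.003,0.004,0.012,0.3,0],[0,0,0.003,0.004,0.012,0.4,0],[0,0,0.003,0.004,0.012,0.48,0],[0,0,0.003,0.004,0.012,0.55,0],[0,0,0.003,0.004,0.012,0.6,0],[0,0,0.003,0.004,0.012,0.6,0],[0,0,0.003,0.004,0.012,0.6,0]])

```text
time: 30.87
position: [0.4346, -0.3471, -0.0086]
eef_rot: [-0.0, 0.994, -0.111, -0.001]
ft_force: [0.6, -0.8, 0.3]
opening: 1.003
```

Call:
servo_tool(increments=[[0,0,0,0,0,0,0.2],[0,0,0,0,0,0,0.3],[0,0,0,0,0,0,0.4],[0,0,0,0,0,0,0.45],[0,0,0,0,0,0,0.5],[0,0,0,0,0,0,0.55],[0,0,0,0,0,0,0.65],[0,0,0,0,0,0,0.7],[0,0,0,0,0,0,0.7]])

```text
time: 31.62
position: [0.435, -0.3477, -0.0073]
eef_rot: [-0.0, 0.994, -0.111, 0.001]
ft_force: [0.4, 1.0, 7.7]
opening: 0.504
```

Run:
```python
from h import *
s=arm.state();p=s["position"];print(p,rack(p),s["ft_force"],s["opening"],s["time"])
crop("scene",110,210,250,330,5.5,"s27.png")
plan(unrack(-.335,.058),-.0095,-102.6)
```

```text
[ 0.4350315  -0.34767811 -0.00733873] [-0.33790848  0.02792866] [0.35902841 0.99534141 7.70447562] 0.5044805713884916 31.6167
turn [-0.0001 -0.001  -0.003 ] shift [-0.1202 -0.0114  0.0085] yaw now -102.78 z-axis [ 1.1e-03 -1.0e-04 -1.0e+00] t 31.6667
```

View pics/s27.png

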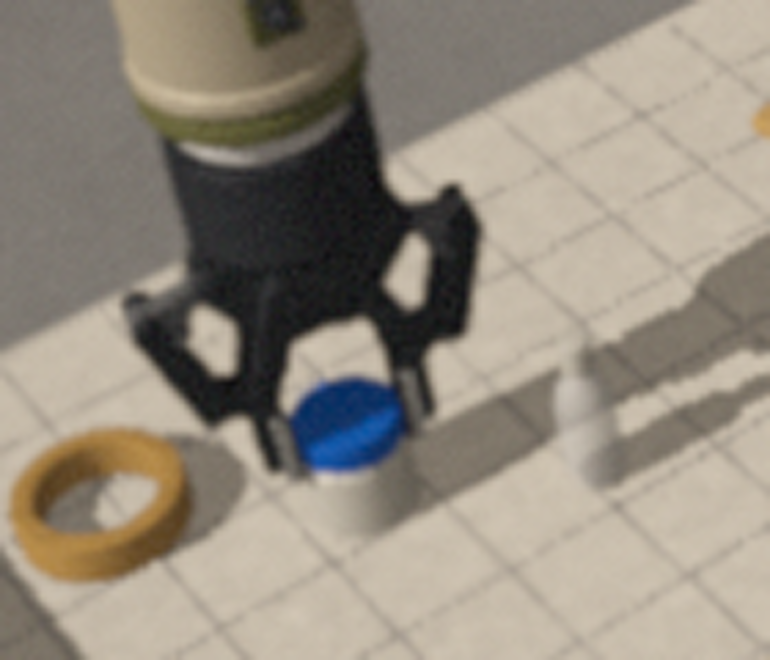

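Call:
servo_tool(increments=[[0,0,0,-0.03,0,-0.003,0.7],[0,0,0,-0.07,0,-0.003,0.7],[0,0,0,-0.11,-0.03,-0.003,0.7],[0,0,0,-0.13,-0.07,-0.003,0.7],[0,0,0,-0.13,-0.12,-0.003,0.7],[0,0,0,-0.13,-0.17,-0.003,0.7],[0,0,0,-0.13,-0.22,-0.003,0.7],[0,0,0,-0.13,-0.27,-0.003,0.7],[0,0,0,-0.13,-0.32,-0.003,0.7],[0,0,0,-0.13,-0.37,-0.003,0.7],[0,0,0,-0.13,-0.42,-0.003,0.7],[0,0,0,-0.13,-0.47,-0.003,0.7],[0,0,0,-0.12,-0.52,-0.003,0.7],[0,0,0,-0.08,-0.56,-0.003,0.7],[0,0,0,-0.04,-0.6,-0.003,0.7],[0,0,0,0.0,-0.64,-0.003,0.7],[0,0,0,0.04,-0.68,-0.003,0.7],[0,0,0,0.08,-0.72,-0.003,0.7],[0,0,0,0.11,-0.75,-0.003,0.7],[0,0,0,0.11,-0.75,-0.003,0.7]])

```text
time: 33.33
position: [0.5032, -0.1685, -0.0073]
eef_rot: [-0.001, 0.994, -0.11, -0.001]
ft_force: [1.5, 2.3, 8.9]
opening: 0.502
```

Run:
```python
from h import *
s=arm.state();p=s["position"];print(p,rack(p),s["ft_force"],s["opening"],s["time"])
im=arm.read_camera("scene")
for c,a in blobs(im,*BLUE,amin=60): print(c,a,rack(onplane("scene",*c,.047)))
cv2.imwrite("pics/s28.png",cv2.resize(im[190:320,160:320],None,fx=5,fy=4.6,interpolation=cv2.INTER_CUBIC))
plan(unrack(-.02,0),-.009,-102.6)
```

```text
[ 0.50319662 -0.16847397 -0.00731794] [-0.1481504   0.00049735] [1.54580215 2.34170451 8.93154985] 0.5024524013027095 33.3333
[144.2, 102.2] 2405 [-0.14749277  0.98297996]
[385.9, 216.4] 168 [ 0.1994853  -0.00446758]
[362.1, 224.8] 178 [ 0.1297762  -0.00257473]
[258.5, 264.0] 216 [-0.14780317 -0.00321744]
turn [-0.0014  0.0009 -0.0012] shift [ 0.0012 -0.5126  0.0076] yaw now -102.67 z-axis [-6.0e-04  1.6e-03 -1.0e+00] t 33.3833
```

View pics/s28.png

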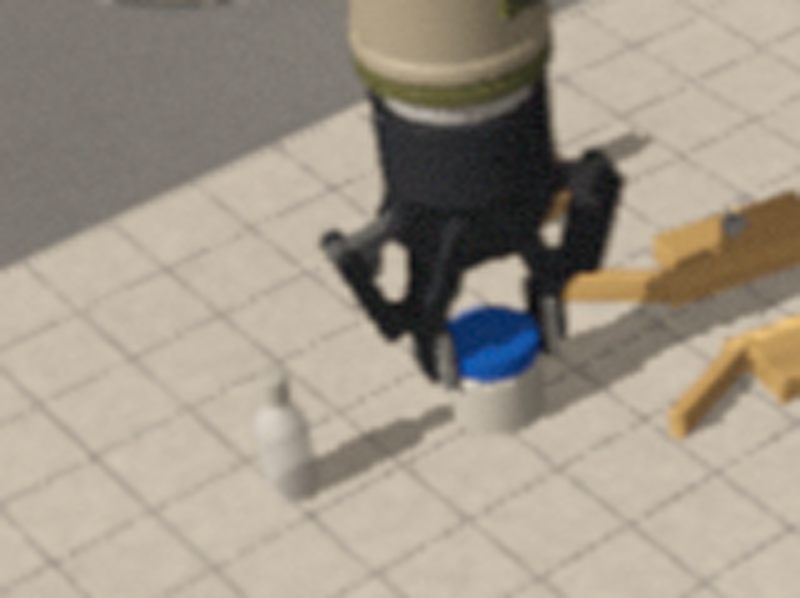

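Call:
servo_tool(increments=[[0,0,0,0.001,-0.03,-0.004,0.7],[0,0,0,0.001,-0.07,-0.004,0.7],[0,0,0,0.001,-0.11,-0.004,0.7],[0,0,0,0.001,-0.15,-0.004,0.7],[0,0,0,0.001,-0.19,-0.004,0.7],[0,0,0,0.001,-0.23,-0.004,0.7],[0,0,0,0.001,-0.27,-0.004,0.7],[0,0,0,0.001,-0.31,-0.004,0.7],[0,0,0,0.001,-0.34,-0.004,0.7],[0,0,0,0.001,-0.37,-0.004,0.7],[0,0,0,0.001,-0.4,-0.004,0.7],[0,0,0,0.001,-0.43,-0.004,0.7],[0,0,0,0.001,-0.46,-0.004,0.7],[0,0,0,0.001,-0.49,-0.004,0.7],[0,0,0,0.001,-0.52,-0.004,0.7],[0,0,0,0.001,-0.56,-0.004,0.7],[0,0,0,0.001,-0.6,-0.004,0.7],[0,0,0,0.001,-0.64,-0.004,0.7],[0,0,0,0.001,-0.68,-0.004,0.7]])

```text
time: 34.97
position: [0.5409, -0.0041, -0.0065]
eef_rot: [-0.0, 0.994, -0.111, -0.0]
ft_force: [-1.0, 0.4, -1.5]
opening: 0.503
```

Call:
servo_tool(increments=[[0,0,0,0,-0.03,0,0.7],[0,0,0,0,-0.06,0,0.7],[0,0,0,0,-0.09,0,0.7],[0,0,0,0,-0.12,0,0.7],[0,0,0,0,-0.15,0,0.7],[0,0,0,0,-0.17,0,0.7],[0,0,0,0,-0.19,0,0.7],[0,0,0,0,-0.21,0,0.7],[0,0,0,0,-0.23,0,0.7],[0,0,0,0,-0.25,0,0.7],[0,0,0,0,-0.255,0,0.7],[0,0,0,0,-0.255,0,0.7]])

```text
time: 35.97
position: [0.5549, 0.0572, -0.0065]
eef_rot: [0.0, 0.994, -0.111, 0.0]
ft_force: [-0.7, 0.2, -1.1]
opening: 0.502
```

Run:
```python
from h import *
s=arm.state();p=s["position"];print(p,rack(p),s["ft_force"],s["opening"],s["time"])
im=arm.read_camera("scene")
for c,a in blobs(im,*BLUE,amin=60): print(c,a,rack(onplane("scene",*c,.047)))
cv2.imwrite("pics/s29.png",cv2.resize(im[170:280,290:420],None,fx=6,fy=5.4,interpolation=cv2.INTER_CUBIC))
```

```text
[ 0.55491804  0.0572346  -0.00647453] [ 0.08340505 -0.00074165] [-0.73121637  0.17124583 -1.13502017] 0.5019593498466141 35.9667
[143.2, 102.2] 2237 [-0.15060322  0.98499735]
[386.1, 216.5] 160 [ 0.19967579 -0.00505681]
[365.6, 224.0] 147 [ 0.13888922 -0.0042851 ]
[347.0, 231.3] 159 [ 0.08461999 -0.00521973]
```

View pics/s29.png

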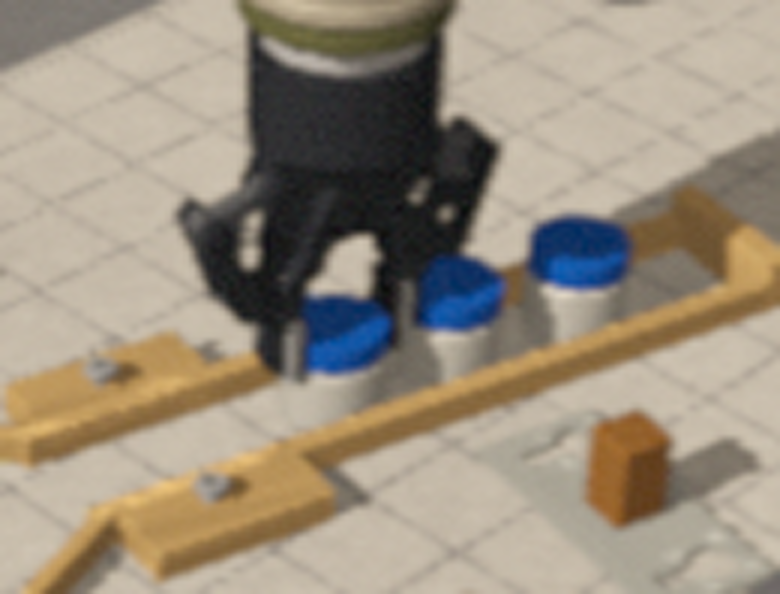

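Call:
servo_tool(increments=[[0,0,0,0,0,0,0.48],[0,0,0,0,0,0,0.44],[0,0,0,0,0,0,0.42],[0,0,0,0,0,0,0.42],[0,0,0,0,0,-0.03,0.42],[0,0,0,0,0,-0.08,0.42],[0,0,0,0,0,-0.15,0.42],[0,0,0,0,0,-0.25,0.42],[0,0,0,0,0,-0.4,0.2],[0,0,0,0,0,-0.55,0],[0,0,0,0,0,-0.6,0],[0,0,0,0,0,-0.6,0]])

```text
time: 37.02
position: [0.5567, 0.0571, 0.1474]
eef_rot: [-0.001, 0.994, -0.111, 0.003]
ft_force: [0.6, -0.7, 0.2]
opening: 1.001
```

Run:
```python
from h import *
s=arm.state();p=s["position"];print(p,rack(p),s["ft_force"],s["opening"],s["time"])
im=arm.read_camera("scene")
for c,a in blobs(im,*BLUE,amin=60): print(c,a,rack(onplane("scene",*c,.047)))
for j in jars(): print("top",j[0],rack(j[0]))
cv2.imwrite("pics/s30.png",cv2.resize(im[170:310,290:450],None,fx=5,fy=4.3,interpolation=cv2.INTER_CUBIC))
plan((.6838,.0895),-.018,-102.6)
```

```text
[0.55668564 0.05712759 0.14743883] [ 0.0836862  -0.00249003] [ 0.5761018  -0.71869449  0.20921415] 1.0011328372990822 37.0167
[143.5, 101.6] 2308 [-0.14836348  0.98944538]
[386.1, 216.5] 163 [ 0.19967579 -0.00505681]
[364.7, 223.9] 175 [ 0.13721308 -0.0028357 ]
[345.3, 231.8] 180 [ 0.08009041 -0.00476274]
turn [-0.001  -0.0007 -0.0025] shift [ 0.4745 -0.2382  0.6491] yaw now -102.75 z-axis [ 1.e-03  9.e-04 -1.e+00] t 37.1167
```

View pics/s30.png

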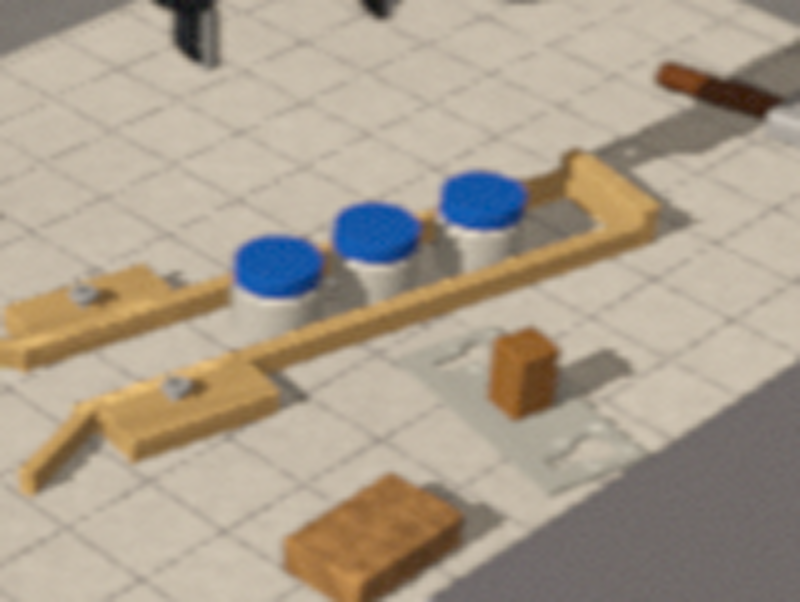

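Call:
servo_tool(increments=[[0,0,-0.0025,0.12,-0.06,0,0],[0,0,-0.0025,0.24,-0.12,0,0],[0,0,-0.0025,0.36,-0.18,0,0],[0,0,-0.0025,0.4745,-0.238,0,0],[0,0,-0.0025,0.4745,-0.238,0,0],[0,0,-0.0025,0.4745,-0.238,0.12,0],[0,0,-0.0025,0.4745,-0.238,0.25,0],[0,0,-0.0025,0.4745,-0.238,0.38,0],[0,0,-0.0025,0.4745,-0.238,0.5,0],[0,0,-0.0025,0.4745,-0.238,0.58,0],[0,0,-0.0025,0.4745,-0.238,0.63,0],[0,0,-0.0025,0.4745,-0.238,0.645,0],[0,0,-0.0025,0.4745,-0.238,0.645,0],[0,0,-0.0025,0.4745,-0.238,0.645,0]])

```text
time: 38.28
position: [0.6841, 0.0884, -0.0172]
eef_rot: [0.0, 0.994, -0.11, 0.0]
ft_force: [0.6, 0.4, 0.5]
opening: 1.004
```

Run:
```python
from h import *
s=arm.state();p=s["position"];print(p,rack(p),s["ft_force"],s["opening"],s["time"])
crop("scene",330,180,450,290,6,"s31.png")
plan((.6838,.0895),-.018,-102.6)
```

```text
[ 0.68410514  0.0883731  -0.01716242] [ 0.14197493 -0.12002485] [0.57967791 0.35685465 0.5247319 ] 1.0037360437417722 38.2833
turn [-0.0005 -0.0014 -0.0009] shift [-0.0036 -0.0033  0.0058] yaw now -102.65 z-axis [ 1.5e-03  2.0e-04 -1.0e+00] t 38.3333
```

View pics/s31.png

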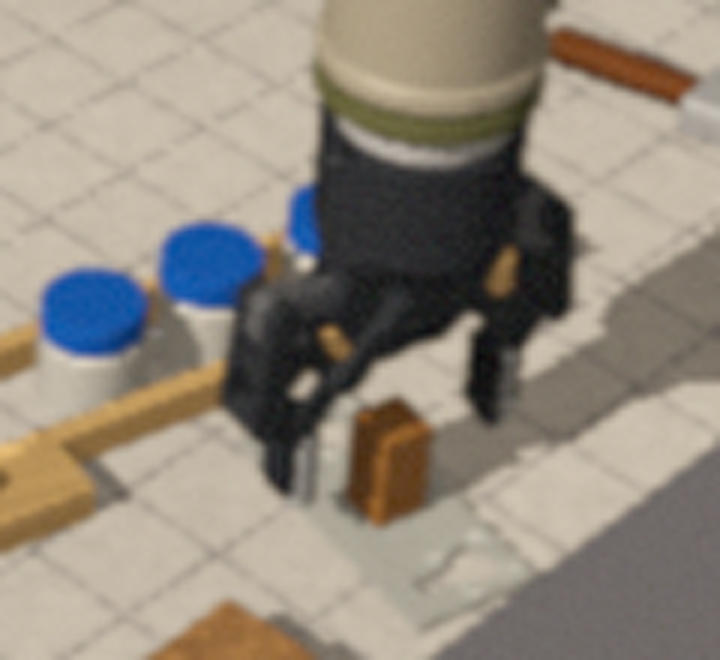

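Call:
servo_tool(increments=[[0,0,0,-0.003,-0.003,0.002,0.3],[0,0,0,-0.003,-0.003,0.002,0.4],[0,0,0,-0.003,-0.003,0.002,0.5],[0,0,0,-0.003,-0.003,0.002,0.6],[0,0,0,-0.003,-0.003,0.002,0.65],[0,0,0,-0.003,-0.003,0.002,0.7],[0,0,0,-0.003,-0.003,0.002,0.75],[0,0,0,-0.003,-0.003,0.002,0.8],[0,0,0,-0.003,-0.003,0.002,1],[0,0,0,-0.003,-0.003,0.002,1],[0,0,0,-0.003,-0.003,0.002,1]], grip_force=60)

```text
time: 39.25
position: [0.6833, 0.0896, -0.0179]
eef_rot: [-0.0, 0.994, -0.11, 0.0]
ft_force: [-1.0, 1.1, 5.0]
opening: 0.272
```

Run:
```python
from h import *
s=arm.state();p=s["position"];print(p,rack(p),s["ft_force"],s["opening"],s["time"])
plan((.5339,-.0330),-.0015,-102.6)
```

```text
[ 0.68328275  0.08960144 -0.0178889 ] [ 0.14299428 -0.11895432] [-1.02815796  1.09056557  5.04079297] 0.27201794452128963 39.25
turn [-0.0002 -0.0002 -0.0006] shift [-0.4758  0.6092 -0.0658] yaw now -102.63 z-axis [ 3.e-04  2.e-04 -1.e+00] t 39.25
```

Call:
servo_tool(increments=[[0,0,0,0,0,-0.03,1],[0,0,0,0,0,-0.08,1],[0,0,0,0,0,-0.15,1],[0,0,0,0,0,-0.22,1],[0,0,0,0,0,-0.29,1],[0,0,0,0,0,-0.34,1],[0,0,0,-0.05,0.06,-0.34,1],[0,0,0,-0.1,0.13,-0.34,1],[0,0,0,-0.16,0.2,-0.34,1],[0,0,0,-0.22,0.28,-0.34,1],[0,0,0,-0.28,0.36,-0.34,1],[0,0,0,-0.34,0.44,-0.34,1],[0,0,0,-0.4,0.52,-0.34,1],[0,0,0,-0.45,0.58,-0.34,1],[0,0,0,-0.476,0.609,-0.34,1],[0,0,0,-0.476,0.609,-0.34,1],[0,0,0,-0.476,0.609,-0.34,1]])

```text
time: 40.67
position: [0.5346, -0.0327, 0.0672]
eef_rot: [-0.0, 0.994, -0.11, 0.001]
ft_force: [0.4, 0.0, -2.1]
opening: 0.27
```

Run:
```python
from h import *
s=arm.state();p=s["position"];print(p,rack(p),s["ft_force"],s["opening"],s["time"])
crop("scene",260,160,390,290,4.6,"s32.png")
plan((.5339,-.0330),.012,-102.6)
```

```text
[ 0.5346155  -0.03267636  0.06723125] [-0.00876942 -0.00054153] [ 0.42842616  0.02947007 -2.12425501] 0.26979187236824986 40.6667
turn [-0.0007 -0.0012  0.0001] shift [-0.0044  0.0045  0.2203] yaw now -102.59 z-axis [ 1.3e-03  4.0e-04 -1.0e+00] t 40.7167
```

View pics/s32.png

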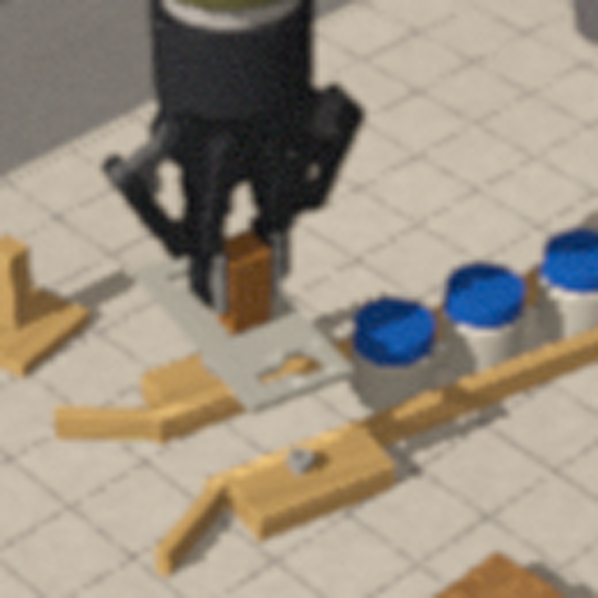

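Call:
servo_tool(increments=[[0,0,0,-0.004,0.004,0.06,1],[0,0,0,-0.004,0.004,0.12,1],[0,0,0,-0.004,0.004,0.17,1],[0,0,0,-0.004,0.004,0.2,1],[0,0,0,-0.004,0.004,0.21,1],[0,0,0,-0.004,0.004,0.21,1],[0,0,0,-0.004,0.004,0.21,1]])

```text
time: 41.3
position: [0.533, -0.0336, 0.0145]
eef_rot: [-0.0, 0.994, -0.11, 0.0]
ft_force: [0.6, 0.2, -2.2]
opening: 0.275
```

Run:
```python
from h import *
s=arm.state();p=s["position"];print(p,rack(p),s["ft_force"],s["opening"],s["time"])
crop("scene",275,190,375,290,6,"s33.png")
plan((.5339,-.0330),-.0,-102.6)
```

```text
[ 0.53301728 -0.03355115  0.0144699 ] [-0.00997178  0.00082737] [ 0.63742619  0.16672415 -2.22250425] 0.27473956983461795 41.3
turn [-0.0001 -0.0006 -0.0004] shift [ 0.0027 -0.0032  0.0589] yaw now -102.62 z-axis [ 7.e-04 -0.e+00 -1.e+00] t 41.35
```

View pics/s33.png

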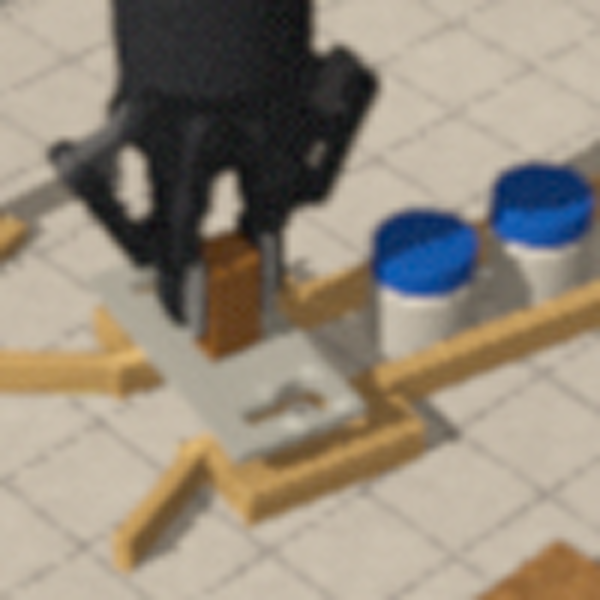

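Call:
servo_tool(increments=[[0,0,0,0.003,-0.003,0,1],[0,0,0,0.003,-0.003,0.01,1],[0,0,0,0.003,-0.003,0.02,1],[0,0,0,0.003,-0.003,0.03,1],[0,0,0,0.003,-0.003,0.04,1],[0,0,0,0.003,-0.003,0.05,1],[0,0,0,0.003,-0.003,0.054,1],[0,0,0,0.003,-0.003,0.054,1]])

```text
time: 42.02
position: [0.5332, -0.0333, 0.0004]
eef_rot: [0.0, 0.994, -0.11, -0.0]
ft_force: [0.7, 0.4, -2.2]
opening: 0.27
```

Run:
```python
from h import *
s=arm.state();p=s["position"];print(p,rack(p),s["ft_force"],s["ft_torque"],s["opening"],s["time"])
crop("scene",275,190,375,290,6,"s34.png")
```

```text
[ 5.33175698e-01 -3.32911993e-02  4.31212045e-04] [-0.00968354  0.00072947] [ 0.72576033  0.38364216 -2.15288263] [-0.03231256  0.01889806  0.01443347] 0.2696699238755776 42.0167
```

View pics/s34.png

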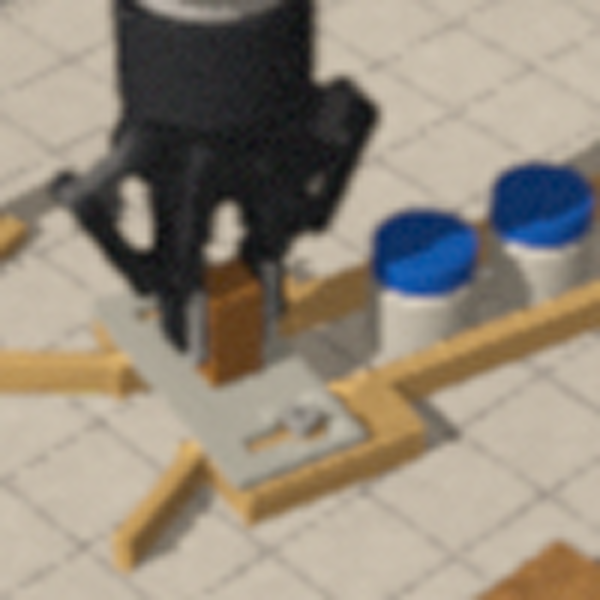

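Call:
servo_tool(increments=[[0,0,0,0,0,0.003,1],[0,0,0,0,0,0.006,1],[0,0,0,0,0,0.006,1],[0,0,0,0,0,0.006,1]])

```text
time: 42.4
position: [0.5335, -0.0332, 0.0]
eef_rot: [-0.0, 0.994, -0.11, 0.0]
ft_force: [-1.8, 0.1, 7.8]
opening: 0.272
```

Run:
```python
from h import *
s=arm.state();p=s["position"];print(p,rack(p),s["ft_force"],s["ft_torque"],s["opening"],s["time"])
```

```text
[ 5.33544217e-01 -3.32210638e-02  3.27225402e-06] [-0.0095347   0.00038513] [-1.78584042  0.0928979   7.84761513] [-0.03888702  0.33573342  0.04493499] 0.2723002266797542 42.4
```

Call:
servo_tool(increments=[[0,0,0,0,-0.01,-0.002,1],[0,0,0,0,-0.02,-0.002,1],[0,0,0,0,-0.03,-0.002,1],[0,0,0,0,-0.04,-0.002,1],[0,0,0,0,-0.05,-0.002,1],[0,0,0,0,-0.06,-0.002,1],[0,0,0,0,-0.07,-0.002,1],[0,0,0,0,-0.08,-0.002,1],[0,0,0,0,-0.08,-0.002,1],[0,0,0,0,-0.08,-0.002,1]])

```text
time: 43.23
position: [0.5382, -0.0136, 0.0]
eef_rot: [0.0, 0.994, -0.11, 0.0]
ft_force: [-0.9, -2.5, 6.1]
opening: 0.269
```

Run:
```python
from h import *
s=arm.state();p=s["position"];print(p,rack(p),s["ft_force"],s["ft_torque"],s["opening"],s["time"])
crop("scene",275,190,375,290,6,"s35.png")
```

```text
[ 5.38173227e-01 -1.35682753e-02  3.39647419e-06] [0.01065457 0.00015472] [-0.89929722 -2.47035705  6.06546186] [-0.62989108  0.17720859  0.02242385] 0.26928722007697603 43.2333
```

View pics/s35.png

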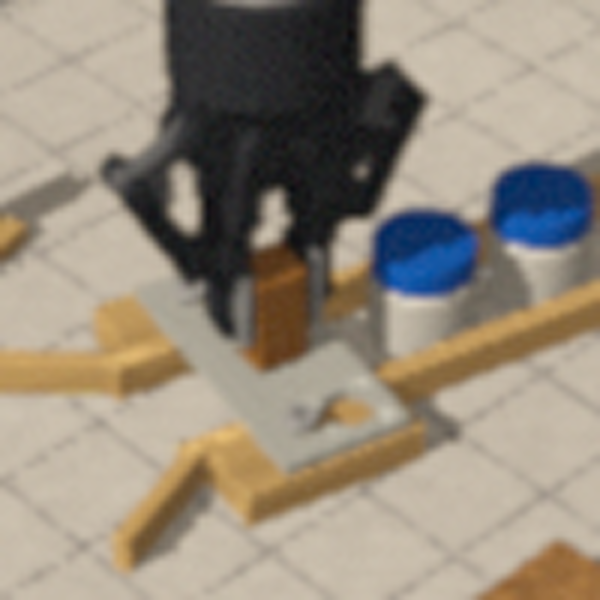

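Sliding under the heads. Creep on until it stops.

Call:
servo_tool(increments=[[0,0,0,0,-0.003,0,1],[0,0,0,0,-0.006,0,1],[0,0,0,0,-0.009,0,1],[0,0,0,0,-0.012,0,1],[0,0,0,0,-0.012,0,1]])

```text
time: 43.7
position: [0.5385, -0.0118, 0.0]
eef_rot: [0.001, 0.994, -0.111, 0.0]
ft_force: [-1.2, -6.6, 5.7]
opening: 0.272
```

Call:
servo_tool(increments=[[0,0,0,0,-0.003,0,1],[0,0,0,0,-0.006,0,1],[0,0,0,0,-0.008,0,1],[0,0,0,0,-0.008,0,1]])

```text
time: 44.03
position: [0.5386, -0.0116, 0.0001]
eef_rot: [0.002, 0.994, -0.111, 0.0]
ft_force: [-2.7, -11.7, 6.6]
opening: 0.272
```

Call:
servo_tool(increments=[[0,0,0,0,0.006,-0.001,1],[0,0,0,0,0.006,-0.002,1],[0,0,0,0,0.006,-0.002,0.71],[0,0,0,0,0.006,-0.002,0.66],[0,0,0,0,0.006,-0.002,0.6],[0,0,0,0,0.006,-0.002,0.58],[0,0,0,0,0.006,-0.002,0.58]])

```text
time: 44.62
position: [0.5386, -0.0095, 0.0002]
eef_rot: [-0.0, 0.994, -0.11, -0.0]
ft_force: [-0.9, -0.9, 0.5]
opening: 0.42
```

Run:
```python
from h import *
s=arm.state();p=s["position"];print(p,rack(p),s["ft_force"],s["ft_torque"],s["opening"],s["time"])
crop("scene",275,190,375,290,6,"s36.png")
```

```text
[ 5.38581596e-01 -9.52867988e-03  2.08204281e-04] [0.01468596 0.0006374 ] [-0.89887762 -0.93067626  0.45954172] [0.04792916 0.00700136 0.07459849] 0.4202671122189084 44.6167
```

View pics/s36.png

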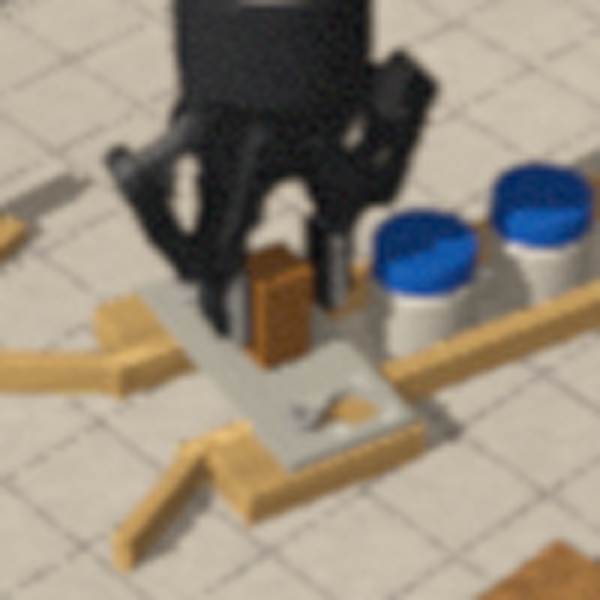

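Call:
servo_tool(increments=[[0,0,0,0,0,-0.03,0.55],[0,0,0,0,0,-0.07,0.55],[0,0,0,0,0,-0.12,0.55],[0,0,0,0,0,-0.18,0.55],[0,0,0,0,0,-0.25,0.55],[0,0,0,0,0,-0.4,0.3],[0,0,0,0,0,-0.55,0.1],[0,0,0,0,0,-0.7,0],[0,0,0,0,0,-0.7,0]])

```text
time: 45.42
position: [0.5414, -0.0112, 0.1822]
eef_rot: [-0.001, 0.994, -0.111, 0.004]
ft_force: [0.9, -0.6, 0.8]
opening: 0.979
```

Call:
servo_tool(increments=[[0,0,0,0,1,-0.1,0],[0,0,0,0,1,-0.1,0],[0,0,0,0,1,-0.1,0],[0,0,0,0,1,-0.1,0],[0,0,0,0,1,-0.1,0],[0,0,0,0,1,-0.1,0],[0,0,0,0,1,-0.1,0],[0,0,0,0,1,-0.1,0]])

```text
time: 46.08
position: [0.4826, -0.2572, 0.2017]
eef_rot: [0.0, 0.994, -0.113, 0.001]
ft_force: [0.1, 1.1, -0.1]
opening: 1.001
```

Run:
```python
from h import *
s=arm.state();p=s["position"];print(p,s["ft_force"],s["time"])
im=arm.read_camera("top");cv2.imwrite("pics/t37.png",cv2.resize(im[210:290,300,None] if 0 else im[205:285,215:375],None,fx=5,fy=5,interpolation=cv2.INTER_CUBIC))
for j in jars(): print("top",j[0],rack(j[0]))
sc=arm.read_camera("scene");cv2.imwrite("pics/s37.png",cv2.resize(sc[190:290,275:435],None,fx=5,fy=5,interpolation=cv2.INTER_CUBIC))
for c,a in blobs(sc,*BLUE,amin=60): print(c,a,rack(onplane("scene",*c,.047)))
cv2.imwrite("pics/t37z.png",cv2.resize(im[215:285,305:375],None,fx=8,fy=8,interpolation=cv2.INTER_CUBIC))
```

```text
[ 0.48256933 -0.25720247  0.20165486] [ 0.0904141   1.12555734 -0.08128161] 46.0833
top [0.5794, 0.1759] [0.20455318 0.00125205]
top [0.5633, 0.115] [0.14160774 0.00367938]
top [0.5523, 0.0587] [0.08426405 0.002133  ]
[143.6, 103.1] 2273 [-0.15130898  0.97665265]
[385.8, 216.1] 180 [ 0.19998782 -0.00333215]
[364.6, 223.6] 187 [ 0.1376613  -0.00171968]
[345.1, 231.5] 194 [ 0.08028276 -0.00354656]
```

View pics/t37z.png

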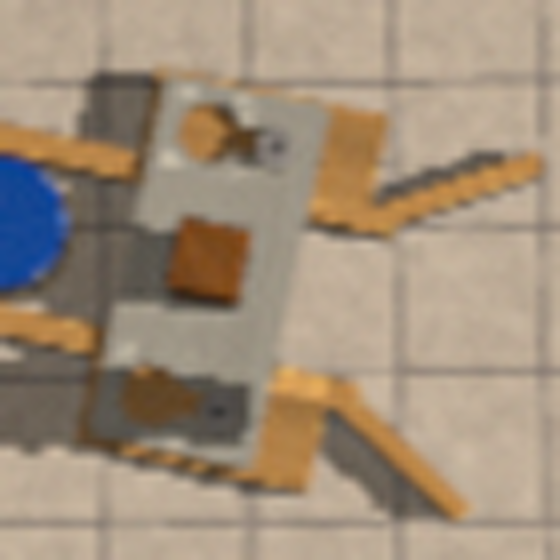

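View pics/s37.png

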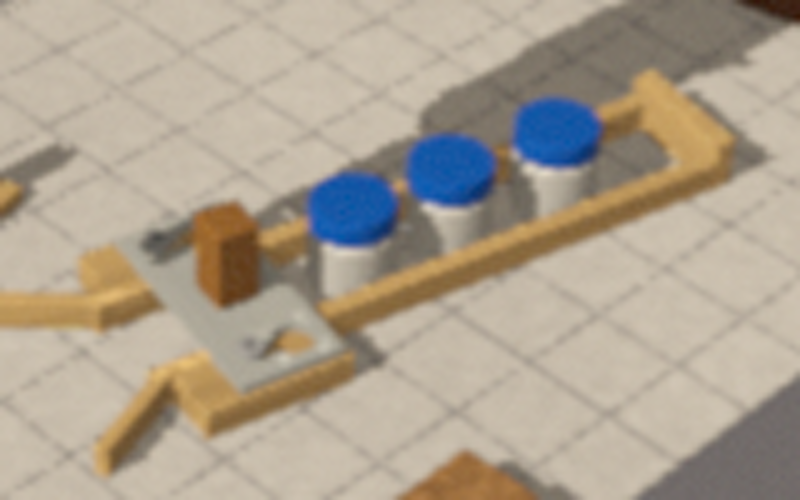

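Run:
```python
from h import *
a=cv2.imread("pics/scene0.png");b=arm.read_camera("scene");cv2.imwrite("pics/s38.png",b)
print(arm.state()["joint_velocities"].round(3), arm.close_job())
```

```text
the job is handed in; nothing more can be done
[-0.007  0.003 -0.003 -0.     0.002 -0.002  0.003] None
```

View pics/s38.png

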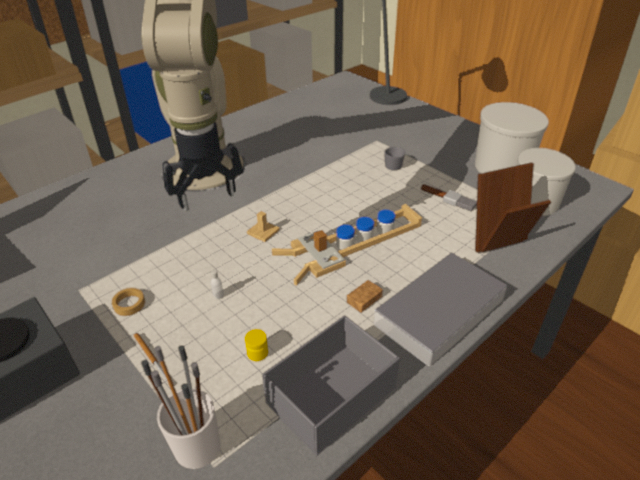

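I handed the job in at about 46 s: the gate is locked home and all three blue jars stand in the lane. I slid the gate back, lifted it off and set it beside the rack. Each jar was then gripped lightly and dragged along the bench into single file, and the gate was refitted over the screw heads. I pushed it towards the closed end until it stopped; the force rose to about 12 N with almost no further movement.

**Last checks**
- **Jars:** the last pictures show them upright at about 82, 140 and 202 mm past the screws. The two cameras read y with opposite offsets, from -3.5 to +3.7 mm. Both are inside the 6 mm limit, and the rails allow only about ±3 mm.
- **Gate:** it looks flat under both heads, at least as far home as at the start, and the hand was clear of everything.
- **Bystanders:** the glue, the yellow jar and the other things look unmoved in the pictures; I did not measure their positions.

**What did not agree**
- The real fingertips stood about 32 mm higher than the reported tool position. Because of that, my first try at the gate closed above its wooden grip with no contact. I found the offset in the pictures and corrected every later height for it.
- The cameras and the arm also differed by about 2 to 5 mm, so I used the arm's own recorded positions to refit the gate.

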